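# Put the hall lantern together on the key tray

## Task

Put the little table lantern together on the copper key tray, in this order: stand the steel dish in the middle of the tray's round cork pad, stand the short candle upright in the middle of the dish, set the white shade over the candle so that it stands down inside the dish, then put the lid on the shade with its underside boss fully home in the shade's mouth. Set each part down gently, without dropping it, and let go of it before fetching the next; leave the tall candle, the keys and the other things on the table where they lie.

Things in the scene. Friction and masses are not known exactly. Their poses are not given: they have to be found in the camera images.
- tray_pad (a point): Top centre of a round cork pad, 84 mm across, at one end of a fixed copper-toned aluminium key tray, 200 x 130 mm with a 10 mm high rim. The pad's top is 5 mm above the table. Site x points along the tray to its nearer end (58 mm away); the rest, where the keys lie, reaches 142 mm towards -x. z up.
- dish: Round open steel dish, straight-sided, outside diameter 68 mm, height 20 mm, wall 3 mm, floor 4 mm thick (inside diameter 62 mm). Loose, about 0.12 kg. Origin at the centre of its underside, z up.
- candle: The short candle: white plastic LED candle, upright cylinder 28 mm in diameter, 40 mm high, plus a small yellow flame tip 8 mm high (the flame is look only and cannot be gripped). Loose, about 0.06 kg. Origin at the centre of its underside, z up.
- tall_candle: The tall candle, not to be used (too tall for the lid to close): the same 28 mm diameter, but 64 mm high plus the 8 mm flame tip. Loose, stays where it is. Origin at the centre of its underside, z up.
- shade: White porcelain lantern shade: upright straight tube open at both ends, outside diameter 50 mm, inside diameter 42 mm, height 60 mm, with six narrow dark marks round its side. Loose, about 0.15 kg. Origin at the centre of its lower end, z up. Standing inside the dish it has 6 mm play all round.
- lid: Aluminium lantern lid, upright on its boss: boss 30 mm across, 0 to 6 mm up; disc 56 mm across, 6 to 12 mm up; wooden knob 16 mm across, 12 to 34 mm up. Loose, about 0.09 kg. Origin at the centre of the boss's underside, z up. Home on the shade, its origin is 54 mm above the shade's; the boss has 6 mm play all round in the mouth.
- shaker: Glass salt-shaker bottle with steel cap, 42 mm in diameter, 68 mm high, standing. Loose bystander. Origin at the centre of its underside.
- doorstop: Round black silicone doorstop, 44 mm in diameter, 34 mm high. Loose bystander. Origin at the centre of its underside.
- clip: Steel spring clip lying flat, about 40 x 43 mm, 14 mm high. Loose bystander. Origin under the middle of its jaw plate.
- keys: Three keys fanned out on a steel ring, lying flat in the tray beside the pad, about 75 x 80 mm, 4 mm thick. Loose bystander. Origin near the ring; the keys point along its x.
Not all that is in view belongs to the job. What is shaped like the shade but blue or red is not meant. What is shaped like the dish but pink is not meant.

How it is judged:
By the outcome, as a careful person would: the job done as asked, in the order asked, and still so for the second after the job is handed in, with the robot touching nothing.
It also fails if it takes over 144 s, if anything falls off the work surface, if the arm or the gripper's body presses on something with over 40 N, if the wrist force passes 120 N, or if a joint passes its speed limit or range.

## Robot

A 6-joint arm with a two-finger parallel gripper is mounted at the origin on the work surface. World frame = base frame: x ahead of the robot, y to its left, z up, the work surface at z = 0. Lengths are in m, angles in degrees, forces in N, time in s.
With the tool pointing down it reaches from about 0.3 to 0.75 m from the base axis. Payload 8.5 kg.
Tool frame: the origin (TCP) lies on the centre line of the jaws, within the pads' length; the fingertips stand 19 mm ahead of it and the grasp point (between the pads) is the TCP; z points along the fingers, x is the direction in which the jaws open and shut, and the axes are right-handed (so a half turn about z gives the same grasp; the last joint's range is limited). The gripper opens to 85 mm and grips with 20 to 120 N. Pads are 22 mm wide; open, the fingers measure 114 mm over their backs; the gripper's body (76 mm by 85 mm) begins 54 mm behind the grasp point. The pads swing forward as they close: fully open they stand 13 mm farther back than shut.
Start: joints at [53.497, 21.807, 74.336, -0, 83.858, -12.336], TCP at [0.225, 0.502, 0.25] pointing down, gripper open.
Joint ranges: [-178.18, 178.18], [-50.72, 133.34], [12.68, 142.11], [-81.47, 261.47], [9.98, 163.14], [-165.26, 165.26]. Speed limits (degrees/s): [136.94, 136.94, 180, 180, 180, 180].

## Interface

Orientations are given as a 3x3 rotation matrix whose columns are the frame's x, y, z axes.
In Python, from rig import env, cams, order gives the robot as it stands.
- The arm moves only by the tool step_arm, never from a script. Its argument "steps" is a list of rows, each an object with "xyz": the shift along the tool's x, y, z normalised to -1 to 1, where 1 is 0.04 m, a list of three; "turn": the turn, a rotation vector about the tool's x, y, z normalised to -1 to 1, where 1 is 0.08 rad, a list of three; "gripper": the gripper command: -1 is shut, 1 is fully open, values between are in proportion. A call has 1 to 20 rows; each row shifts and turns the commanded pose from where the row before left it, along the tool's axes as they then stand; what a row does not reach is not made up. A row lasts 1/12 s, in which the tool goes at most 41.7 mm and 7.16 degrees, less where a joint would pass 70% of its speed; a pose out of reach is approached as far as the arm can. A call with a number of a shift or a turn outside -1 to 1 is refused whole. A call with a gripper value outside its range is refused whole. The fingers move at their own pace and stop on an object; "squeeze" is the grip in N (left out, the last holds). Time passes only in rows, so rows that do not move let the fingers close. It gives the time, the measured TCP pose, the force and the opening at its end, in the units of the state.
- env.observe(): the state, without advancing time (a new reading comes with each control period).
- cams.get_image(name): name is "scene" or "top" or "wrist"; returns (picture, depth): 420x560x3 uint8, red, green, blue; 420x560 float32, m along the optical axis (not along the pixel's ray), 0 where there is no reading.
- cams.camera_info(name): a dict with "fx", "fy", "cx", "cy" (pixels), "k1" (the pictures are not rectified: a ray, as slopes to the right and down, at radius r is drawn at 1 + k1 r^2 times it, then the intrinsics apply), "extrinsics" (4x4, takes a point from camera to world coordinates). Camera axes: x right, y down, z forward; pixel columns grow to the right and rows downward; lengths in m; the calibration is good to about 2 mm. A picture is of the moment at which its call begins: read the wrist's pose just before it. camera_info takes no time and is no camera call; for the wrist camera it gives the pose at the moment of the call.
- order.close_job(): hands the job in, once; it reports no verdict.
The state is a dict: "time_s": time; "q": joint angles; "qvel": joint speeds; "joint_efforts": joint torques, N m; "position": TCP position; "tool_rot": TCP orientation; "ft_force": force on the tool from outside, world axes, zero at the start; "wrist_torque": the same for the moment, N m; "grip_width": finger opening in m.
Only numpy, scipy, OpenCV 4.12 (cv2) and the standard library are available. Lean on these libraries where they do the work, as an engineer would, in place of code of your own. Each camera call takes 0.05 s, during which the arm holds its last target. There are 200 camera calls.

## Working session

There is one attempt and no reset: what is moved stays moved. The work goes in short steps, Python scripts to look and compute and a tool call to move; the robot and the scene stay as the last step left them, time stands still between calls to the robot, and variables do not carry over. Pictures are saved under pics/ and viewed, about 12 in all and at most 16, crops included, and the job is handed in when it is done.

Besides the shell and the picture viewer there is one more tool, called by a JSON object that holds its "op" and its "data". step_arm: Moves the arm, as the interface text tells. Scaled input: -1 to 1 covers 0.04 m each way for a shift and 0.08 rad each way for a turn. Its arguments: {"type":"object","properties":{"steps":{"type":"array"},"squeeze":{"type":"number"}},"required":["steps"]}

```bash
mkdir -p pics; ls
cat > h.py <<'E'
import numpy as np, cv2
from rig import env, cams, order
def grab(n,f):
    ci=cams.camera_info(n); im,d=cams.get_image(n)
    cv2.imwrite('pics/'+f+'.png',im[:,:,::-1]); np.savez('pics/'+f+'.npz',im=im,d=d,**{k:np.array(v) for k,v in ci.items()})
    return im,d,ci
def load(f):
    z=np.load('pics/'+f+'.npz'); return z
def ray(z,u,v):
    K=np.array([[float(z['fx']),0,float(z['cx'])],[0,float(z['fy']),float(z['cy'])],[0,0,1]])
    p=np.array([(u-K[0,2])/K[0,0],(v-K[1,2])/K[1,1]]); q=p.copy()
    for _ in range(20): q=p/(1+float(z['k1'])*(q@q))
    T=np.array(z['extrinsics']); return T[:3,3],T[:3,:3]@np.array([q[0],q[1],1])
def atz(z,u,v,h):
    o,r=ray(z,u,v); return o+r*(h-o[2])/r[2]
def atd(z,u,v):
    o,r=ray(z,u,v); return o+r*float(z['d'][int(round(v)),int(round(u))])
def cloud(z):
    d=np.array(z['d']); vv,uu=np.mgrid[:d.shape[0],:d.shape[1]]
    K=np.array([[float(z['fx']),0,float(z['cx'])],[0,float(z['fy']),float(z['cy'])],[0,0,1]])
    p=np.stack([(uu-K[0,2])/K[0,0],(vv-K[1,2])/K[1,1]],-1); q=p.copy()
    for _ in range(20): q=p/(1+float(z['k1'])*(q**2).sum(-1,keepdims=True))
    T=np.array(z['extrinsics']); P=np.concatenate([q,np.ones_like(q[...,:1])],-1)*d[...,None]
    return P@T[:3,:3].T+T[:3,3]
E
python3 - <<'E'
from h import *
s=env.observe(); print(s)
for n in('scene','top','wrist'):
    im,d,ci=grab(n,n+'0'); print(n,ci)
a=cv2.imread('pics/top0.png')
cv2.imwrite('pics/top0b.png',cv2.resize(a,(800,600)))
E
```

```text
pics
{'time_s': 0.0, 'q': array([ 5.34969544e+01,  2.18406419e+01,  7.43837008e+01,  1.55859421e-04,
        8.38568135e+01, -1.23362173e+01]), 'qvel': array([ 0.02403496, -0.0344207 , -0.02022269, -0.0060851 , -0.0181766 ,
       -0.00491292]), 'joint_efforts': array([ 2.12426812e-04, -4.48466849e+01, -2.31274045e+01, -2.10073672e-04,
        4.85901983e-03, -1.90308629e-05]), 'position': array([0.22501786, 0.5015851 , 0.24972121]), 'tool_rot': array([[ 4.09394572e-01,  9.12357041e-01, -8.44766675e-04],
       [ 9.12356384e-01, -4.09395329e-01, -1.13696309e-03],
       [-1.38315981e-03, -3.05261751e-04, -9.99998997e-01]]), 'ft_force': array([-0.37472425, -0.61630852, -0.8912693 ]), 'wrist_torque': array([ 0.00394415,  0.00551557, -0.01072099]), 'grip_width': 0.08511841788748915}
scene {'fx': 446.7491623333016, 'fy': 446.7491623333016, 'cx': 274.92134767662327, 'cy': 210.67853301091, 'k1': -0.14438381714497936, 'extrinsics': array([[ 0.82604656,  0.36290054, -0.43121951,  0.99315131],
       [ 0.5631134 , -0.49957834,  0.65827409, -0.74243262],
       [ 0.0234601 , -0.78659054, -0.61
[... 271 characters left out ...]
1,  6.24675641e-02,
         4.51382652e-01],
       [-9.99587372e-01,  2.54759141e-03,  2.86111213e-02,
        -1.60817890e-02],
       [-2.87143773e-02, -6.24201680e-02, -9.97636811e-01,
         1.17448189e+00],
       [ 0.00000000e+00,  0.00000000e+00,  0.00000000e+00,
         1.00000000e+00]])}
wrist {'fx': 335.20142770520954, 'fy': 335.20142770520954, 'cx': 279.90870229233934, 'cy': 208.2780332043998, 'k1': -0.04847396708529529, 'extrinsics': array([[ 0.40966266,  0.87049843,  0.27278012,  0.15576276],
       [ 0.91223595, -0.39044588, -0.12400642,  0.53355005],
       [-0.00144153,  0.29964063, -0.95405105,  0.37368769],
       [ 0.        ,  0.        ,  0.        ,  1.        ]])}
```

View pics/top0b.png

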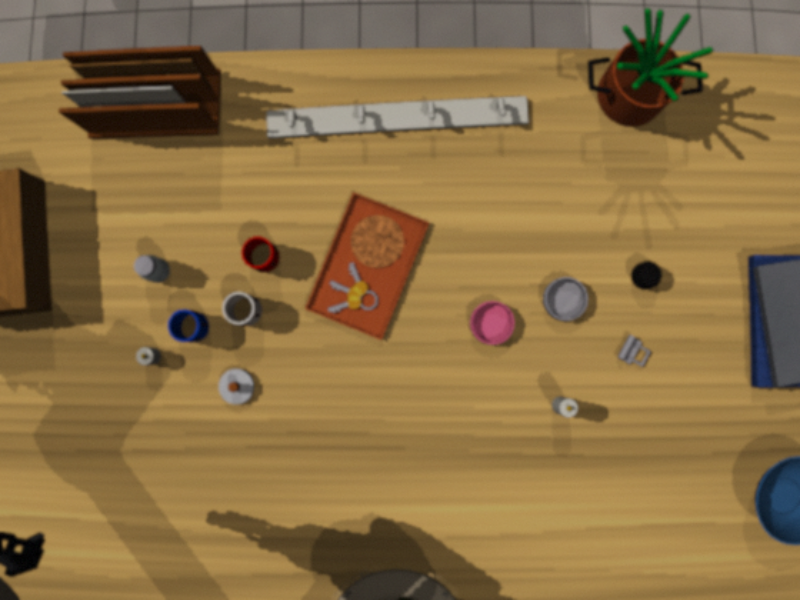

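View pics/scene0.png

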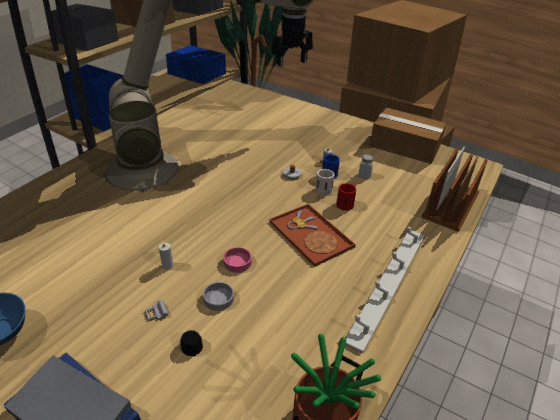

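The top view (800x600 scale) shows the tray with the pad at (377,241) and keys at (355,293). Steel dish (566,299) and pink one (493,323). White shade (240,308), blue (188,325), red (260,253). Lid (236,386), shaker (150,267). Two candles at (147,356) and (567,407): next I compare their heights.

Run:
```python
from h import *
z=load('top0'); P=cloud(z)
zs=load('scene0'); Ps=cloud(zs).reshape(-1,3)
for n,u,v in [('pad',377,241),('dish',566,299),('cA',147,356),('cB',567,407),('shade',240,308),('lid',236,386),('blue',188,325),('shaker',150,267),('keys',355,293),('red',260,253)]:
    u*=.7;v*=.7
    r=24
    W=P[int(v)-r:int(v)+r,int(u)-r:int(u)+r].reshape(-1,3)
    c=atd(z,u,v); 
    W=W[np.hypot(*(W[:,:2]-c[:2]).T)<.045]
    zz=np.round(W[:,2],3)
    S=Ps[np.hypot(*(Ps[:,:2]-c[:2]).T)<.03]
    M=W[W[:,2]>np.percentile(W[:,2],99.5)-.006]
    print(n,c.round(3),'top pct',np.percentile(W[:,2],[5,50,90,99.5]).round(3),'M bbox ctr',((M.min(0)+M.max(0))/2).round(3),np.ptp(M,axis=0).round(3),'scene z', np.percentile(S[:,2],[50,99]).round(3) if len(S) else None)
a=cv2.imread('pics/scene0.png'); t=cv2.imread('pics/top0.png')
c=lambda a,x,y,w,h,W,H: cv2.resize(a[y:y+h,x:x+w],(W,H),interpolation=cv2.INTER_CUBIC)
out=np.vstack([np.hstack([c(a,260,130,140,105,400,300),c(a,120,220,140,105,400,300)]),np.hstack([c(t,80,150,160,120,400,300),c(t,320,185,160,120,400,300)])])
cv2.imwrite('pics/crop1.png',out)
```

```text
pad [0.628 0.031 0.002] top pct [0.    0.004 0.007 0.01 ] M bbox ctr [0.628 0.031 0.008] [0.089 0.086 0.008] scene z [0.005 0.008]
dish [ 0.535 -0.265  0.005] top pct [-0.003  0.003  0.017  0.023] M bbox ctr [ 0.535 -0.262  0.021] [0.067 0.067 0.007] scene z [0.004 0.02 ]
cA [0.446 0.386 0.041] top pct [-0.004 -0.     0.036  0.044] M bbox ctr [0.448 0.391 0.043] [0.024 0.029 0.011] scene z [0.032 0.046]
cB [ 0.371 -0.251  0.071] top pct [-0.004  0.     0.061  0.07 ] M bbox ctr [ 0.371 -0.254  0.069] [0.026 0.024 0.011] scene z [0.011 0.067]
shade [ 0.523  0.249 -0.   ] top pct [-0.004  0.001  0.056  0.062] M bbox ctr [0.521 0.24  0.061] [0.048 0.05  0.009] scene z [0.042 0.062]
lid [0.401 0.247 0.034] top pct [-0.004  0.001  0.014  0.035] M bbox ctr [0.401 0.254 0.034] [0.013 0.014 0.009] scene z [0.012 0.035]
blue [ 0.496  0.334 -0.001] top pct [-0.004  0.001  0.057  0.063] M bbox ctr [0.492 0.323 0.06 ] [0.048 0.052 0.007] scene z [0.045 0.062]
shaker [0.581 0.375 0.068] top pct [-0.004  0.001  0.066  0.071] M bbox ctr [0.585 0.387 0.07 ] [0.031 0.032 0.01 ] scene z [0.028 0.068]
keys [0.545 0.066 0.007] top pct [-0.001  0.004  0.008  0.011] M bbox ctr [0.545 0.066 0.008] [0.088 0.088 0.007] scene z [0.005 0.009]
red [ 0.611  0.219 -0.005] top pct [-0.004  0.001  0.056  0.063] M bbox ctr [0.605 0.211 0.061] [0.049 0.048 0.008] scene z [0.039 0.062]
```

View pics/crop1.png

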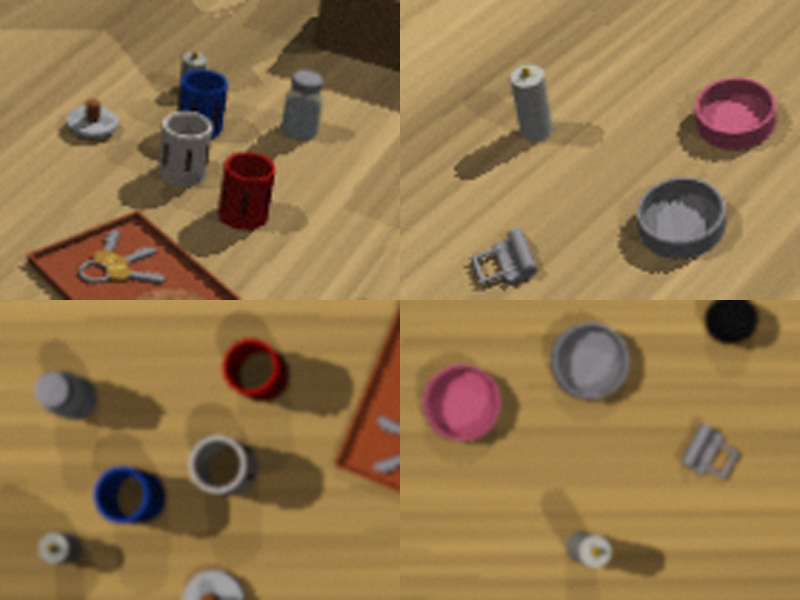

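Candidates, in crop1.png pixels:
- **Candles:** the one at (190,75), top view (147,356), has its top at z≈0.042, so it is the short one. The one at (530,100) stands ≈0.066 high, so it is the tall one.
- **Shades:** white at (185,145); blue at (205,100) and red at (248,190) are not meant.
- **Dishes:** steel at (680,215); pink at (735,115) is not meant.

The crop confirms all of these. I go to the dish with the present yaw, which suits the tray.

{"op": "step_arm", "data": {"steps": [{"xyz": [-0.5, 0.52, 0], "turn": [0, 0, 0], "gripper": 1}, {"xyz": [-0.5, 0.52, 0], "turn": [0, 0, 0], "gripper": 1}, {"xyz": [-0.5, 0.52, 0], "turn": [0, 0, 0], "gripper": 1}, {"xyz": [-0.5, 0.52, 0], "turn": [0, 0, 0], "gripper": 1}, {"xyz": [-0.5, 0.52, 0], "turn": [0, 0, 0], "gripper": 1}, {"xyz": [-0.5, 0.52, 0], "turn": [0, 0, 0], "gripper": 1}, {"xyz": [-0.5, 0.52, 0], "turn": [0, 0, 0], "gripper": 1}, {"xyz": [-0.5, 0.52, 0], "turn": [0, 0, 0], "gripper": 1}, {"xyz": [-0.5, 0.52, 0], "turn": [0, 0, 0], "gripper": 1}, {"xyz": [-0.5, 0.52, 0], "turn": [0, 0, 0], "gripper": 1}, {"xyz": [-0.5, 0.52, 0], "turn": [0, 0, 0], "gripper": 1}, {"xyz": [-0.5, 0.52, 0], "turn": [0, 0, 0], "gripper": 1}, {"xyz": [-0.5, 0.52, 0], "turn": [0, 0, 0], "gripper": 1}, {"xyz": [-0.5, 0.52, 0], "turn": [0, 0, 0], "gripper": 1}, {"xyz": [-0.5, 0.52, 0], "turn": [0, 0, 0], "gripper": 1}, {"xyz": [-0.5, 0.52, 0], "turn": [0, 0, 0], "gripper": 1}, {"xyz": [-0.5, 0.52, 0], "turn": [0, 0, 0], "gripper": 1}, {"xyz": [-0.5, 0.52, 0], "turn": [0, 0, 0], "gripper": 1}, {"xyz": [-0.5, 0.52, 0], "turn": [0, 0, 0], "gripper": 1}, {"xyz": [0, 0, 0], "turn": [0, 0, 0], "gripper": 1}]}}

```text
time_s: 1.82
position: [0.4317, -0.0104, 0.25]
tool_rot: [[0.413, 0.911, 0.0], [0.911, -0.413, -0.001], [-0.001, 0.001, -1.0]]
ft_force: [-0.4, -0.4, -0.5]
grip_width: 0.0857
```

```bash
cat >> h.py <<'E'
def goal(x,y,z,say=''):
    s=env.observe(); R=s['tool_rot']; d=R.T@(np.array([x,y,z])-s['position'])
    print(say,'t',round(s['time_s'],2),'pos',s['position'].round(4),'F',s['ft_force'].round(1),'w',round(s['grip_width'],4),'yaw',np.degrees(np.arctan2(R[1,0],R[0,0])).round(1),'units',(d/.04).round(2))
E
python3 - <<'E'
from h import *
grab('wrist','w1')
goal(.535,-.262,.12)
E
```

```text
t 1.87 pos [ 0.4307 -0.0085  0.2499] F [ 0.6 -0.1 -0.3] w 0.0855 yaw 65.6 units [-4.7   4.99  3.25]
```

{"op": "step_arm", "data": {"steps": [{"xyz": [-0.47, 0.5, 0.2], "turn": [0, 0, 0], "gripper": 1}, {"xyz": [-0.47, 0.5, 0.2], "turn": [0, 0, 0], "gripper": 1}, {"xyz": [-0.47, 0.5, 0.2], "turn": [0, 0, 0], "gripper": 1}, {"xyz": [-0.47, 0.5, 0.2], "turn": [0, 0, 0], "gripper": 1}, {"xyz": [-0.47, 0.5, 0.2], "turn": [0, 0, 0], "gripper": 1}, {"xyz": [-0.47, 0.5, 0.2], "turn": [0, 0, 0], "gripper": 1}, {"xyz": [-0.47, 0.5, 0.2], "turn": [0, 0, 0], "gripper": 1}, {"xyz": [-0.47, 0.5, 0.2], "turn": [0, 0, 0], "gripper": 1}, {"xyz": [-0.47, 0.5, 0.2], "turn": [0, 0, 0], "gripper": 1}, {"xyz": [-0.47, 0.5, 0.2], "turn": [0, 0, 0], "gripper": 1}, {"xyz": [0, 0, 0], "turn": [0, 0, 0], "gripper": 1}, {"xyz": [0, 0, 0], "turn": [0, 0, 0], "gripper": 1}, {"xyz": [0, 0, 0], "turn": [0, 0, 0], "gripper": 1}]}}

```text
time_s: 2.95
position: [0.5355, -0.2588, 0.1704]
tool_rot: [[0.409, 0.913, -0.0], [0.913, -0.409, 0.001], [0.0, -0.001, -1.0]]
ft_force: [0.2, -0.0, -0.2]
grip_width: 0.0853
```

Run:
```python
from h import *
goal(.535,-.262,.02)
im,d,ci=grab('wrist','w2')
cv2.imwrite('pics/w2b.png',cv2.resize(im[:,:,::-1],(800,600)))
```

```text
t 2.95 pos [ 0.5355 -0.2588  0.1704] F [ 0.2 -0.  -0.2] w 0.0853 yaw 65.9 units [-0.08  0.02  3.76]
```

View pics/w2b.png

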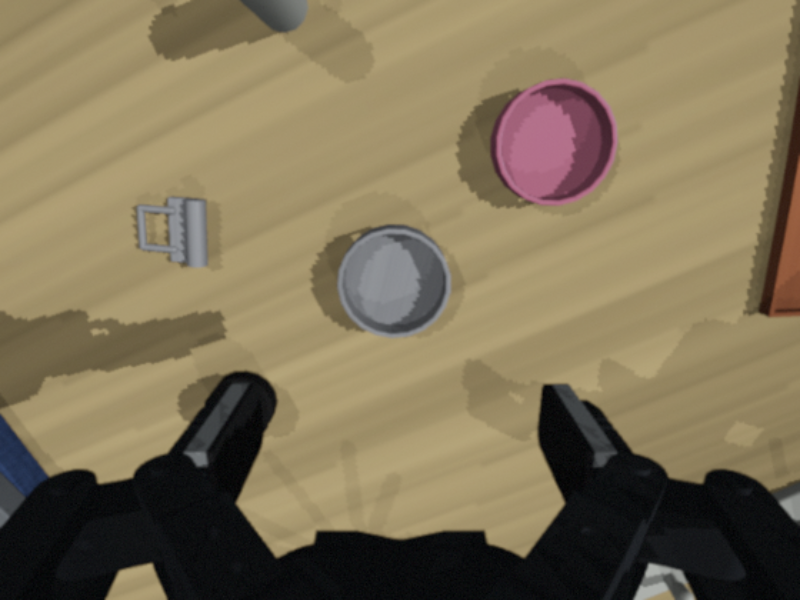

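Steel dish rim centre at (394,281) of the 800x600 picture, pink at (555,142), fingertips at (245,380) and (570,388); the doorstop peeks out behind the left tip.

Run:
```python
from h import *
z=load('w2'); P=cloud(z)
print('dish',atz(z,394.5*.7,281*.7,.02).round(4))
for u,v in [(240,385),(230,395),(560,395),(568,392)]:
    print(u,v,atd(z,u*.7,v*.7).round(4))
W=P.reshape(-1,3)
M=W[(np.hypot(W[:,0]-.535,W[:,1]+.262)<.045)&(W[:,2]>.014)&(W[:,2]<.03)]
print('rim cloud',((M.min(0)+M.max(0))/2).round(4),np.ptp(M,axis=0).round(3),np.median(M[:,2]).round(4))
t=load('top0');print('doorstop',atd(t,646*.7,275*.7).round(3), 'top dish',atz(t,566*.7,299*.7,.02).round(4),'pad',atz(t,377*.7,241*.7,.005).round(4))
```

```text
dish [ 0.534 -0.261  0.02 ]
240 385 [ 0.5071 -0.2964  0.17  ]
230 395 [ 0.5067 -0.2973  0.1758]
560 395 [ 0.5449 -0.2131  0.1751]
568 392 [ 0.5452 -0.2107  0.1747]
rim cloud [ 0.5356 -0.2627  0.0181] [0.068 0.067 0.008] 0.0199
doorstop [ 0.57  -0.386  0.031] top dish [ 0.5342 -0.2623  0.02  ] pad [0.6278 0.0311 0.005 ]
```

{"op": "step_arm", "data": {"steps": [{"xyz": [-0.08, 0.02, 0.4], "turn": [0, 0, 0], "gripper": 1}, {"xyz": [0, 0, 0.5], "turn": [0, 0, 0], "gripper": 1}, {"xyz": [0, 0, 0.5], "turn": [0, 0, 0], "gripper": 1}, {"xyz": [0, 0, 0.5], "turn": [0, 0, 0], "gripper": 1}, {"xyz": [0, 0, 0.5], "turn": [0, 0, 0], "gripper": 1}, {"xyz": [0, 0, 0.5], "turn": [0, 0, 0], "gripper": 1}, {"xyz": [0, 0, 0.4], "turn": [0, 0, 0], "gripper": 1}, {"xyz": [0, 0, 0.3], "turn": [0, 0, 0], "gripper": 1}, {"xyz": [0, 0, 0.2], "turn": [0, 0, 0], "gripper": 1}, {"xyz": [0, 0, 0], "turn": [0, 0, 0], "gripper": 1}, {"xyz": [0, 0, 0], "turn": [0, 0, 0], "gripper": 1}, {"xyz": [0, 0, 0], "turn": [0, 0, 0], "gripper": 0.5}, {"xyz": [0, 0, 0], "turn": [0, 0, 0], "gripper": 0.4}, {"xyz": [0, 0, 0], "turn": [0, 0, 0], "gripper": 0.3}, {"xyz": [0, 0, 0], "turn": [0, 0, 0], "gripper": 0.3}, {"xyz": [0, 0, 0], "turn": [0, 0, 0], "gripper": 0.3}], "squeeze": 30}}

```text
time_s: 4.33
position: [0.5356, -0.2634, 0.02]
tool_rot: [[0.409, 0.912, 0.002], [0.912, -0.409, -0.001], [-0.0, 0.002, -1.0]]
ft_force: [-1.3, 2.2, 6.3]
grip_width: 0.0672
```

{"op": "step_arm", "data": {"steps": [{"xyz": [0, 0, 0], "turn": [0, 0, 0], "gripper": 0.3}, {"xyz": [0, 0, -0.1], "turn": [0, 0, 0], "gripper": 0.3}, {"xyz": [0, 0, -0.3], "turn": [0, 0, 0], "gripper": 0.3}, {"xyz": [0, 0, -0.4], "turn": [0, 0, 0], "gripper": 0.3}, {"xyz": [0, 0, -0.4], "turn": [0, 0, 0], "gripper": 0.3}, {"xyz": [0, 0, -0.4], "turn": [0, 0, 0], "gripper": 0.3}, {"xyz": [0, 0, -0.4], "turn": [0, 0, 0], "gripper": 0.3}, {"xyz": [0, 0, 0], "turn": [0, 0, 0], "gripper": 0.3}, {"xyz": [0, 0, 0], "turn": [0, 0, 0], "gripper": 0.3}]}}

```text
time_s: 5.08
position: [0.5352, -0.2635, 0.099]
tool_rot: [[0.409, 0.912, 0.001], [0.912, -0.409, -0.001], [-0.0, 0.002, -1.0]]
ft_force: [-0.4, -0.8, -1.8]
grip_width: 0.0672
```

Run:
```python
from h import *
goal(.628,.031,.1)
im,d,ci=grab('wrist','w3')
z=load('w3')
cv2.imwrite('pics/w3b.png',im[:,:,::-1])
```

```text
t 5.08 pos [ 0.5352 -0.2635  0.099 ] F [-0.4 -0.8 -1.8] w 0.0672 yaw 65.8 units [ 7.67 -0.9  -0.03]
```

View pics/w3b.png

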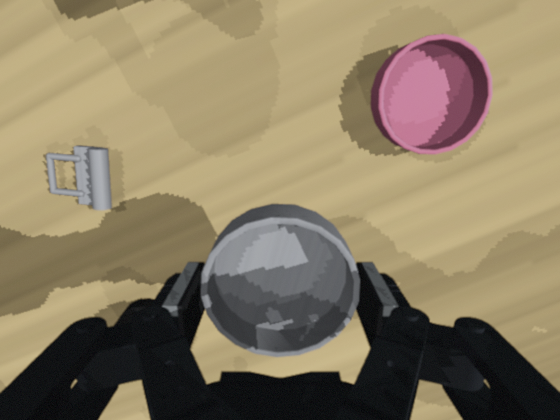

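The dish is held level and centred in the jaws, rim centre at about (280,286). Next: a better pad centre from both fixed cameras, and the held dish's offset.

Run:
```python
from h import *
z=load('w3'); print('held',atz(z,280.5,286.5,.099).round(4), 'z rim',[atd(z,u,v)[2].round(4) for u,v in((281,220),(205,280),(356,285),(281,352))])
for n,(u,v) in (('top0',(264,169)),('scene0',(321,242))):
    z=load(n); im=z['im'].astype(int); r,g,b=im[...,0],im[...,1],im[...,2]
    print(n,im[v,u],im[v-2,u+5])
    yy,xx=np.mgrid[:420,:560]
    # cork vs copper: higher green/red ratio; ellipse fit of largest blob near
    rat=g/np.maximum(r,1); m=((rat>.47)&(rat<.75)&(np.hypot(xx-u,yy-v)<24)).astype(np.uint8)
    m=cv2.morphologyEx(m,cv2.MORPH_OPEN,np.ones((3,3)))
    k,l,s,c=cv2.connectedComponentsWithStats(m); i=1+np.argmax(s[1:,4])
    ct=max(cv2.findContours((l==i).astype(np.uint8),0,cv2.CHAIN_APPROX_NONE)[0],key=len)
    e=cv2.fitEllipse(cv2.convexHull(ct)); print(s[i],e,atz(z,*e[0],.005).round(4))
```

```text
held [ 0.5328 -0.2615  0.099 ] z rim [np.float64(0.0997), np.float64(0.0993), np.float64(0.0994), np.float64(0.0988)]
top0 [140  88  49] [133  82  46]
[ 245  150   39   38 1200] ((263.719482421875, 168.44912719726562), (38.36286926269531, 39.55602264404297), 67.81214904785156) [0.6283 0.0316 0.005 ]
scene0 [135  91  59] [152 104  67]
[ 298  219   47   46 1527] ((320.42681884765625, 241.4614715576172), (45.03459167480469, 47.175376892089844), 97.1404037475586) [0.6278 0.0309 0.005 ]
```

{"op": "step_arm", "data": {"steps": [{"xyz": [0.2, 0, -0.1], "turn": [0, 0, 0], "gripper": 0.3}, {"xyz": [0.4, -0.05, -0.1], "turn": [0, 0, 0], "gripper": 0.3}, {"xyz": [0.4, -0.05, 0], "turn": [0, 0, 0], "gripper": 0.3}, {"xyz": [0.4, -0.05, 0], "turn": [0, 0, 0], "gripper": 0.3}, {"xyz": [0.4, -0.05, 0], "turn": [0, 0, 0], "gripper": 0.3}, {"xyz": [0.4, -0.05, 0], "turn": [0, 0, 0], "gripper": 0.3}, {"xyz": [0.4, -0.05, 0], "turn": [0, 0, 0], "gripper": 0.3}, {"xyz": [0.4, -0.05, 0], "turn": [0, 0, 0], "gripper": 0.3}, {"xyz": [0.4, -0.05, 0], "turn": [0, 0, 0], "gripper": 0.3}, {"xyz": [0.4, -0.05, 0], "turn": [0, 0, 0], "gripper": 0.3}, {"xyz": [0.4, -0.05, 0], "turn": [0, 0, 0], "gripper": 0.3}, {"xyz": [0.4, -0.05, 0], "turn": [0, 0, 0], "gripper": 0.3}, {"xyz": [0.4, -0.05, 0], "turn": [0, 0, 0], "gripper": 0.3}, {"xyz": [0.4, -0.05, 0], "turn": [0, 0, 0], "gripper": 0.3}, {"xyz": [0.4, -0.05, 0], "turn": [0, 0, 0], "gripper": 0.3}, {"xyz": [0.4, -0.05, 0], "turn": [0, 0, 0], "gripper": 0.3}, {"xyz": [0.4, -0.05, 0], "turn": [0, 0, 0], "gripper": 0.3}, {"xyz": [0.4, -0.05, 0], "turn": [0, 0, 0], "gripper": 0.3}, {"xyz": [0.2, -0.05, 0], "turn": [0, 0, 0], "gripper": 0.3}, {"xyz": [0, 0, 0], "turn": [0, 0, 0], "gripper": 0.3}]}}

```text
time_s: 6.8
position: [0.6199, 0.0161, 0.1056]
tool_rot: [[0.407, 0.913, -0.001], [0.913, -0.407, 0.001], [-0.0, -0.001, -1.0]]
ft_force: [0.4, -0.4, -1.6]
grip_width: 0.0674
```

Run:
```python
from h import *
goal(.630,.030,.0275)
```

```text
t 6.8 pos [0.6199 0.0161 0.1056] F [ 0.4 -0.4 -1.6] w 0.0674 yaw 66.0 units [0.42 0.09 1.95]
```

{"op": "step_arm", "data": {"steps": [{"xyz": [0.2, 0.04, 0], "turn": [0, 0, 0], "gripper": 0.3}, {"xyz": [0.2, 0.05, 0], "turn": [0, 0, 0], "gripper": 0.3}, {"xyz": [0, 0, 0.3], "turn": [0, 0, 0], "gripper": 0.3}, {"xyz": [0, 0, 0.3], "turn": [0, 0, 0], "gripper": 0.3}, {"xyz": [0, 0, 0.3], "turn": [0, 0, 0], "gripper": 0.3}, {"xyz": [0, 0, 0.3], "turn": [0, 0, 0], "gripper": 0.3}, {"xyz": [0, 0, 0.3], "turn": [0, 0, 0], "gripper": 0.3}, {"xyz": [0, 0, 0.2], "turn": [0, 0, 0], "gripper": 0.3}, {"xyz": [0, 0, 0.1], "turn": [0, 0, 0], "gripper": 0.3}, {"xyz": [0, 0, 0.05], "turn": [0, 0, 0], "gripper": 0.3}, {"xyz": [0, 0, 0], "turn": [0, 0, 0], "gripper": 0.3}, {"xyz": [0, 0, 0], "turn": [0, 0, 0], "gripper": 0.3}, {"xyz": [0, 0, 0], "turn": [0, 0, 0], "gripper": 0.3}]}}

```text
time_s: 7.88
position: [0.6303, 0.0272, 0.033]
tool_rot: [[0.409, 0.912, 0.001], [0.912, -0.409, -0.0], [0.0, 0.001, -1.0]]
ft_force: [0.0, -0.3, -1.8]
grip_width: 0.0676
```

{"op": "step_arm", "data": {"steps": [{"xyz": [0.07, -0.03, 0.05], "turn": [0, 0, 0], "gripper": 0.3}, {"xyz": [0, 0, 0.04], "turn": [0, 0, 0], "gripper": 0.3}, {"xyz": [0, 0, 0.04], "turn": [0, 0, 0], "gripper": 0.3}, {"xyz": [0, 0, 0.03], "turn": [0, 0, 0], "gripper": 0.3}, {"xyz": [0, 0, 0.02], "turn": [0, 0, 0], "gripper": 0.3}, {"xyz": [0, 0, 0], "turn": [0, 0, 0], "gripper": 0.3}, {"xyz": [0, 0, 0], "turn": [0, 0, 0], "gripper": 0.3}, {"xyz": [0, 0, 0], "turn": [0, 0, 0], "gripper": 0.3}]}}

```text
time_s: 8.55
position: [0.63, 0.0303, 0.0251]
tool_rot: [[0.409, 0.912, -0.0], [0.912, -0.409, 0.0], [0.0, -0.0, -1.0]]
ft_force: [-0.8, -0.2, -1.0]
grip_width: 0.0671
```

Almost touching: the force went from −1.8 to −1.0. I lower in half-millimetre steps.

{"op": "step_arm", "data": {"steps": [{"xyz": [0, 0, 0.012], "turn": [0, 0, 0], "gripper": 0.3}, {"xyz": [0, 0, 0.012], "turn": [0, 0, 0], "gripper": 0.3}, {"xyz": [0, 0, 0], "turn": [0, 0, 0], "gripper": 0.3}, {"xyz": [0, 0, 0], "turn": [0, 0, 0], "gripper": 0.3}]}}

```text
time_s: 8.88
position: [0.63, 0.0303, 0.025]
tool_rot: [[0.409, 0.912, 0.001], [0.912, -0.409, -0.0], [-0.0, 0.001, -1.0]]
ft_force: [-3.1, -0.0, 6.0]
grip_width: 0.0671
```

Contact at +6 N. Release gradually, then rise.

{"op": "step_arm", "data": {"steps": [{"xyz": [0, 0, 0], "turn": [0, 0, 0], "gripper": 0.6}, {"xyz": [0, 0, 0], "turn": [0, 0, 0], "gripper": 0.7}, {"xyz": [0, 0, 0], "turn": [0, 0, 0], "gripper": 0.8}, {"xyz": [0, 0, 0], "turn": [0, 0, 0], "gripper": 0.8}, {"xyz": [0, 0, 0], "turn": [0, 0, 0], "gripper": 0.8}, {"xyz": [0, 0, 0], "turn": [0, 0, 0], "gripper": 0.8}, {"xyz": [0, 0, -0.1], "turn": [0, 0, 0], "gripper": 0.8}, {"xyz": [0, 0, -0.2], "turn": [0, 0, 0], "gripper": 0.8}, {"xyz": [0, 0, -0.3], "turn": [0, 0, 0], "gripper": 0.8}, {"xyz": [0, 0, -0.4], "turn": [0, 0, 0], "gripper": 0.8}, {"xyz": [0, 0, -0.5], "turn": [0, 0, 0], "gripper": 0.8}, {"xyz": [0, 0, -0.5], "turn": [0, 0, 0], "gripper": 0.8}, {"xyz": [0, 0, -0.5], "turn": [0, 0, 0], "gripper": 0.8}, {"xyz": [0, 0, -0.5], "turn": [0, 0, 0], "gripper": 0.8}, {"xyz": [0, 0, -0.4], "turn": [0, 0, 0], "gripper": 0.8}, {"xyz": [0, 0, 0], "turn": [0, 0, 0], "gripper": 0.8}, {"xyz": [0, 0, 0], "turn": [0, 0, 0], "gripper": 0.8}]}}

```text
time_s: 10.3
position: [0.6302, 0.0303, 0.1615]
tool_rot: [[0.409, 0.912, 0.002], [0.912, -0.409, -0.0], [0.001, 0.002, -1.0]]
ft_force: [-0.7, 0.3, -0.6]
grip_width: 0.0766
```

Run:
```python
from h import *
goal(.447,.390,.15)
im,d,ci=grab('wrist','w4'); grab('top','top1')
cv2.imwrite('pics/w4b.png',cv2.resize(im[:,:,::-1],(800,600)))
```

```text
t 10.3 pos [0.6302 0.0303 0.1615] F [-0.7  0.3 -0.6] w 0.0766 yaw 65.8 units [ 6.33 -7.86  0.27]
```

View pics/w4b.png

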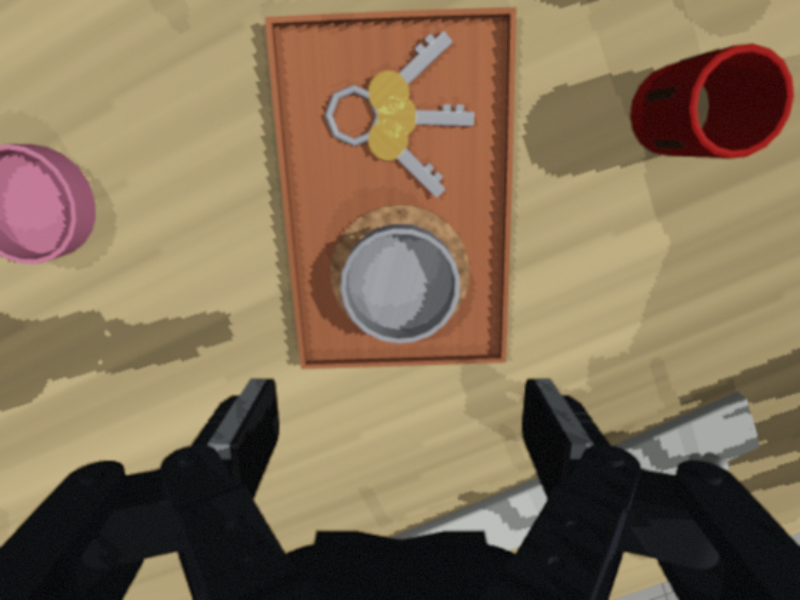

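The dish stands on the pad, rim centre at (401,284). The pad's sides show at x=330 and 470 and its far edge at y=205. Next I check how well it is centred.

Run:
```python
from h import *
z=load('w4'); f=.7; R=env.observe()['tool_rot']; ty=R[:,1]; tx=R[:,0]
d=atz(z,401*f,284*f,.025); print('dish',d.round(4))
e=atz(z,400*f,205*f,.005); print('pad from edge',(e+.042*ty*np.sign(ty@(d-e))).round(4))
l=atz(z,330*f,262*f,.005);r=atz(z,470*f,262*f,.005); print('pad width',np.linalg.norm(l-r).round(4),((l+r)/2).round(4),'jaw-axis diff dish-pad',((d-(l+r)/2)@tx).round(4))
P=cloud(z).reshape(-1,3); M=P[(np.hypot(P[:,0]-.628,P[:,1]-.031)<.042)&(P[:,2]>.02)&(P[:,2]<.032)]
print('rim',((M.min(0)+M.max(0))/2).round(4),np.ptp(M,axis=0).round(3))
t=load('top1'); im=t['im'].astype(np.uint8)
P=cloud(t).reshape(-1,3); M=P[(np.hypot(P[:,0]-.628,P[:,1]-.031)<.042)&(P[:,2]>.018)&(P[:,2]<.035)]
print('rim top',((M.min(0)+M.max(0))/2).round(4),np.ptp(M,axis=0).round(3))
```

```text
dish [0.6288 0.0324 0.025 ]
pad from edge [0.6287 0.0318 0.0049]
pad width 0.0841 [0.6212 0.0352 0.005 ] jaw-axis diff dish-pad 0.0005
rim [0.6301 0.0306 0.0236] [0.068 0.068 0.007]
rim top [0.6189 0.0358 0.0236] [0.033 0.056 0.01 ]
```

The dish is centred on the pad to within 1 mm. Now the candle.

{"op": "step_arm", "data": {"steps": [{"xyz": [0.2, -0.25, 0], "turn": [0, 0, 0], "gripper": 0.8}, {"xyz": [0.4, -0.5, 0], "turn": [0, 0, 0], "gripper": 0.8}, {"xyz": [0.4, -0.5, 0], "turn": [0, 0, 0], "gripper": 0.8}, {"xyz": [0.4, -0.5, 0], "turn": [0, 0, 0], "gripper": 0.8}, {"xyz": [0.4, -0.5, 0], "turn": [0, 0, 0], "gripper": 0.8}, {"xyz": [0.4, -0.5, 0], "turn": [0, 0, 0], "gripper": 0.8}, {"xyz": [0.4, -0.5, 0], "turn": [0, 0, 0], "gripper": 0.8}, {"xyz": [0.4, -0.5, 0], "turn": [0, 0, 0], "gripper": 0.6}, {"xyz": [0.4, -0.5, 0], "turn": [0, 0, 0], "gripper": 0.4}, {"xyz": [0.4, -0.5, 0], "turn": [0, 0, 0], "gripper": 0.4}, {"xyz": [0.4, -0.5, 0], "turn": [0, 0, 0], "gripper": 0.4}, {"xyz": [0.4, -0.5, 0], "turn": [0, 0, 0], "gripper": 0.4}, {"xyz": [0.4, -0.5, 0], "turn": [0, 0, 0], "gripper": 0.4}, {"xyz": [0.4, -0.5, 0], "turn": [0, 0, 0], "gripper": 0.4}, {"xyz": [0.4, -0.5, 0], "turn": [0, 0, 0], "gripper": 0.4}, {"xyz": [0.4, -0.5, 0], "turn": [0, 0, 0], "gripper": 0.4}, {"xyz": [0.2, -0.25, 0], "turn": [0, 0, 0], "gripper": 0.4}, {"xyz": [0, 0, 0], "turn": [0, 0, 0], "gripper": 0.4}, {"xyz": [0, 0, 0], "turn": [0, 0, 0], "gripper": 0.4}, {"xyz": [0, 0, 0], "turn": [0, 0, 0], "gripper": 0.4}]}}

```text
time_s: 12.07
position: [0.4431, 0.3941, 0.1598]
tool_rot: [[0.41, 0.912, -0.0], [0.912, -0.41, -0.001], [-0.001, -0.0, -1.0]]
ft_force: [0.2, 0.2, 0.1]
grip_width: 0.0596
```

Run:
```python
from h import *
goal(.447,.390,.037)
im,d,ci=grab('wrist','w5')
cv2.imwrite('pics/w5b.png',cv2.resize(im[:,:,::-1],(800,600)))
```

```text
t 12.07 pos [0.4431 0.3941 0.1598] F [0.2 0.2 0.1] w 0.0596 yaw 65.8 units [-0.05  0.13  3.07]
```

View pics/w5b.png

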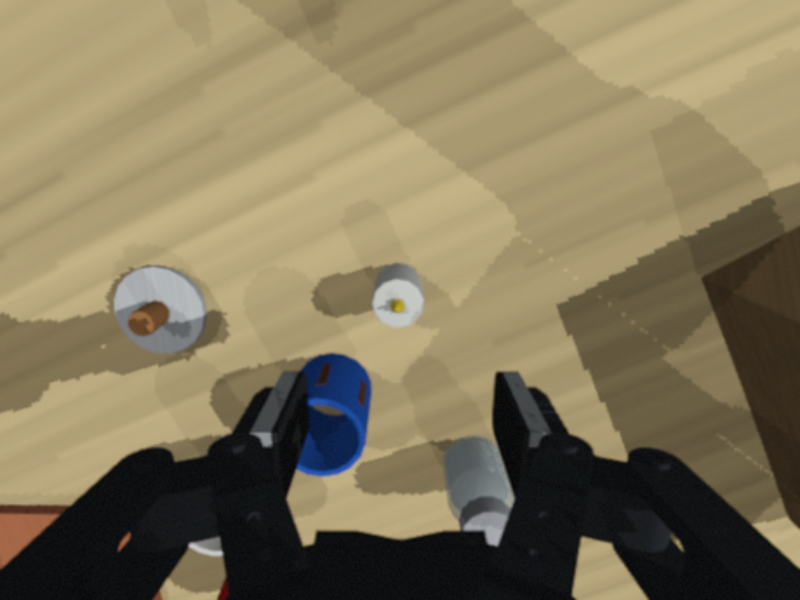

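The short candle's top centre is at (398,302), with flame at (398,306). The blue shade at (335,415) stays outside the finger path.

Run:
```python
from h import *
z=load('w5'); p=atz(z,398*.7,302.5*.7,.04); print('candle',p.round(4),[atd(z,u*.7,v*.7).round(4)[2] for u,v in((385,295),(410,315),(385,315))])
t=load('top0'); P=cloud(t).reshape(-1,3); M=P[(np.hypot(P[:,0]-.447,P[:,1]-.39)<.025)&(P[:,2]>.034)]
print('top',((M.min(0)+M.max(0))/2).round(4)); goal(p[0]+.001,p[1]-.001,.037)
```

```text
candle [0.4457 0.3924 0.04  ] [np.float64(0.041), np.float64(0.0405), np.float64(0.0399)]
top [0.4476 0.3918 0.0416]
 t 12.12 pos [0.4434 0.394  0.16  ] F [-0.  -0.   0.2] w 0.0599 yaw 65.8 units [-0.02  0.1   3.07]
```

{"op": "step_arm", "data": {"steps": [{"xyz": [-0.02, 0.1, 0.2], "turn": [0, 0, 0], "gripper": 0.4}, {"xyz": [0, 0, 0.4], "turn": [0, 0, 0], "gripper": 0.4}, {"xyz": [0, 0, 0.4], "turn": [0, 0, 0], "gripper": 0.4}, {"xyz": [0, 0, 0.4], "turn": [0, 0, 0], "gripper": 0.4}, {"xyz": [0, 0, 0.4], "turn": [0, 0, 0], "gripper": 0.4}, {"xyz": [0, 0, 0.4], "turn": [0, 0, 0], "gripper": 0.4}, {"xyz": [0, 0, 0.4], "turn": [0, 0, 0], "gripper": 0.4}, {"xyz": [0, 0, 0.3], "turn": [0, 0, 0], "gripper": 0.4}, {"xyz": [0, 0, 0.13], "turn": [0, 0, 0], "gripper": 0.4}, {"xyz": [0, 0, 0], "turn": [0, 0, 0], "gripper": 0.4}, {"xyz": [0, 0, 0], "turn": [0, 0, 0], "gripper": 0}, {"xyz": [0, 0, 0], "turn": [0, 0, 0], "gripper": -0.2}, {"xyz": [0, 0, 0], "turn": [0, 0, 0], "gripper": -0.3}, {"xyz": [0, 0, 0], "turn": [0, 0, 0], "gripper": -0.4}, {"xyz": [0, 0, 0], "turn": [0, 0, 0], "gripper": -0.5}, {"xyz": [0, 0, 0], "turn": [0, 0, 0], "gripper": -0.6}, {"xyz": [0, 0, 0], "turn": [0, 0, 0], "gripper": -0.6}, {"xyz": [0, 0, 0], "turn": [0, 0, 0], "gripper": -0.6}, {"xyz": [0, 0, 0], "turn": [0, 0, 0], "gripper": -0.6}], "squeeze": 25}}

```text
time_s: 13.7
position: [0.4466, 0.3926, 0.0398]
tool_rot: [[0.409, 0.912, 0.001], [0.912, -0.409, 0.0], [0.001, 0.001, -1.0]]
ft_force: [-0.5, -1.1, 5.3]
grip_width: 0.027
```

{"op": "step_arm", "data": {"steps": [{"xyz": [0, 0, -0.1], "turn": [0, 0, 0], "gripper": -0.6}, {"xyz": [0, 0, -0.3], "turn": [0, 0, 0], "gripper": -0.6}, {"xyz": [0, 0, -0.5], "turn": [0, 0, 0], "gripper": -0.6}, {"xyz": [0, 0, -0.5], "turn": [0, 0, 0], "gripper": -0.6}, {"xyz": [0, 0, -0.5], "turn": [0, 0, 0], "gripper": -0.6}, {"xyz": [0, 0, -0.5], "turn": [0, 0, 0], "gripper": -0.6}, {"xyz": [0, 0, -0.5], "turn": [0, 0, 0], "gripper": -0.6}, {"xyz": [0, 0, 0], "turn": [0, 0, 0], "gripper": -0.6}, {"xyz": [0, 0, 0], "turn": [0, 0, 0], "gripper": -0.6}]}}

```text
time_s: 14.45
position: [0.4463, 0.3927, 0.1556]
tool_rot: [[0.409, 0.912, 0.001], [0.912, -0.409, 0.001], [0.001, 0.001, -1.0]]
ft_force: [0.7, 0.5, -0.5]
grip_width: 0.0267
```

Run:
```python
from h import *
goal(.6295,.032,.13)
im,d,ci=grab('wrist','w6')
cv2.imwrite('pics/w6b.png',im[:,:,::-1])
```

```text
t 14.45 pos [0.4463 0.3927 0.1556] F [ 0.7  0.5 -0.5] w 0.0267 yaw 65.8 units [-6.35  7.87  0.64]
```

View pics/w6b.png

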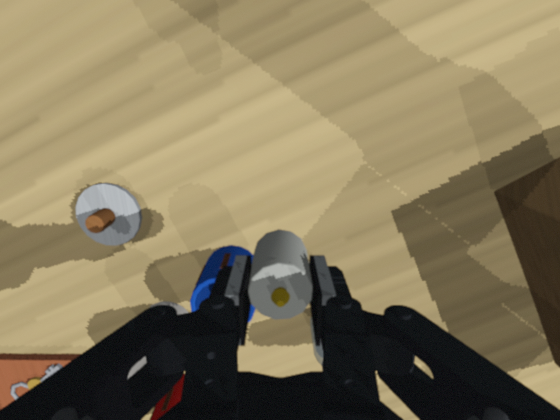

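The candle is held upright between the pads at (280,280). Over to the dish.

{"op": "step_arm", "data": {"steps": [{"xyz": [-0.2, 0.25, 0], "turn": [0, 0, 0], "gripper": -0.6}, {"xyz": [-0.4, 0.5, 0], "turn": [0, 0, 0], "gripper": -0.6}, {"xyz": [-0.4, 0.5, 0], "turn": [0, 0, 0], "gripper": -0.6}, {"xyz": [-0.4, 0.5, 0], "turn": [0, 0, 0], "gripper": -0.6}, {"xyz": [-0.4, 0.5, 0], "turn": [0, 0, 0], "gripper": -0.6}, {"xyz": [-0.4, 0.5, 0], "turn": [0, 0, 0], "gripper": -0.6}, {"xyz": [-0.4, 0.5, 0], "turn": [0, 0, 0], "gripper": -0.6}, {"xyz": [-0.4, 0.5, 0], "turn": [0, 0, 0], "gripper": -0.6}, {"xyz": [-0.4, 0.5, 0], "turn": [0, 0, 0], "gripper": -0.6}, {"xyz": [-0.4, 0.5, 0], "turn": [0, 0, 0], "gripper": -0.6}, {"xyz": [-0.4, 0.5, 0], "turn": [0, 0, 0], "gripper": -0.6}, {"xyz": [-0.4, 0.5, 0], "turn": [0, 0, 0], "gripper": -0.6}, {"xyz": [-0.4, 0.5, 0], "turn": [0, 0, 0], "gripper": -0.6}, {"xyz": [-0.4, 0.5, 0], "turn": [0, 0, 0], "gripper": -0.6}, {"xyz": [-0.4, 0.45, 0], "turn": [0, 0, 0], "gripper": -0.6}, {"xyz": [-0.4, 0.4, 0], "turn": [0, 0, 0], "gripper": -0.6}, {"xyz": [-0.2, 0.25, 0], "turn": [0, 0, 0], "gripper": -0.6}, {"xyz": [0, 0, 0], "turn": [0, 0, 0], "gripper": -0.6}, {"xyz": [0, 0, 0], "turn": [0, 0, 0], "gripper": -0.6}]}}

```text
time_s: 16.08
position: [0.6275, 0.03, 0.1541]
tool_rot: [[0.41, 0.912, -0.002], [0.912, -0.41, 0.0], [-0.0, -0.002, -1.0]]
ft_force: [0.6, -0.4, -0.4]
grip_width: 0.027
```

Run:
```python
from h import *
goal(.6295,.032,.0485)
```

```text
t 16.08 pos [0.6275 0.03   0.1541] F [ 0.6 -0.4 -0.4] w 0.027 yaw 65.8 units [0.07 0.03 2.64]
```

{"op": "step_arm", "data": {"steps": [{"xyz": [0.07, 0.03, 0.2], "turn": [0, 0, 0], "gripper": -0.6}, {"xyz": [0, 0, 0.4], "turn": [0, 0, 0], "gripper": -0.6}, {"xyz": [0, 0, 0.4], "turn": [0, 0, 0], "gripper": -0.6}, {"xyz": [0, 0, 0.4], "turn": [0, 0, 0], "gripper": -0.6}, {"xyz": [0, 0, 0.4], "turn": [0, 0, 0], "gripper": -0.6}, {"xyz": [0, 0, 0.3], "turn": [0, 0, 0], "gripper": -0.6}, {"xyz": [0, 0, 0.2], "turn": [0, 0, 0], "gripper": -0.6}, {"xyz": [0, 0, 0.1], "turn": [0, 0, 0], "gripper": -0.6}, {"xyz": [0, 0, 0.05], "turn": [0, 0, 0], "gripper": -0.6}, {"xyz": [0, 0, 0.05], "turn": [0, 0, 0], "gripper": -0.6}, {"xyz": [0, 0, 0], "turn": [0, 0, 0], "gripper": -0.6}, {"xyz": [0, 0, 0], "turn": [0, 0, 0], "gripper": -0.6}, {"xyz": [0, 0, 0], "turn": [0, 0, 0], "gripper": -0.6}]}}

```text
time_s: 17.17
position: [0.6303, 0.0324, 0.0555]
tool_rot: [[0.409, 0.912, 0.001], [0.912, -0.409, -0.0], [0.0, 0.001, -1.0]]
ft_force: [-0.2, 0.1, -1.4]
grip_width: 0.0272
```

{"op": "step_arm", "data": {"steps": [{"xyz": [0, -0.02, 0.05], "turn": [0, 0, 0], "gripper": -0.6}, {"xyz": [0, 0, 0.04], "turn": [0, 0, 0], "gripper": -0.6}, {"xyz": [0, 0, 0.03], "turn": [0, 0, 0], "gripper": -0.6}, {"xyz": [0, 0, 0.02], "turn": [0, 0, 0], "gripper": -0.6}, {"xyz": [0, 0, 0.02], "turn": [0, 0, 0], "gripper": -0.6}, {"xyz": [0, 0, 0], "turn": [0, 0, 0], "gripper": -0.6}, {"xyz": [0, 0, 0], "turn": [0, 0, 0], "gripper": -0.6}, {"xyz": [0, 0, 0], "turn": [0, 0, 0], "gripper": -0.6}]}}

```text
time_s: 17.83
position: [0.6294, 0.0327, 0.0489]
tool_rot: [[0.409, 0.912, 0.0], [0.912, -0.409, -0.0], [-0.0, 0.0, -1.0]]
ft_force: [-1.8, -0.2, 3.8]
grip_width: 0.0272
```

{"op": "step_arm", "data": {"steps": [{"xyz": [0, 0, 0], "turn": [0, 0, 0], "gripper": -0.25}, {"xyz": [0, 0, 0], "turn": [0, 0, 0], "gripper": -0.1}, {"xyz": [0, 0, 0], "turn": [0, 0, 0], "gripper": 0}, {"xyz": [0, 0, 0], "turn": [0, 0, 0], "gripper": 0.1}, {"xyz": [0, 0, 0], "turn": [0, 0, 0], "gripper": 0.1}, {"xyz": [0, 0, 0], "turn": [0, 0, 0], "gripper": 0.1}, {"xyz": [0, 0, -0.1], "turn": [0, 0, 0], "gripper": 0.1}, {"xyz": [0, 0, -0.2], "turn": [0, 0, 0], "gripper": 0.1}, {"xyz": [0, 0, -0.4], "turn": [0, 0, 0], "gripper": 0.3}, {"xyz": [0, 0, -0.5], "turn": [0, 0, 0], "gripper": 0.5}, {"xyz": [0, 0, -0.5], "turn": [0, 0, 0], "gripper": 0.7}, {"xyz": [0, 0, -0.5], "turn": [0, 0, 0], "gripper": 0.7}, {"xyz": [0, 0, -0.5], "turn": [0, 0, 0], "gripper": 0.7}, {"xyz": [0, 0, -0.4], "turn": [0, 0, 0], "gripper": 0.7}, {"xyz": [0, 0, 0], "turn": [0, 0, 0], "gripper": 0.7}, {"xyz": [0, 0, 0], "turn": [0, 0, 0], "gripper": 0.7}]}}

```text
time_s: 19.17
position: [0.6295, 0.0328, 0.1735]
tool_rot: [[0.409, 0.912, 0.002], [0.912, -0.409, -0.0], [0.001, 0.002, -1.0]]
ft_force: [0.5, -0.1, -0.1]
grip_width: 0.0726
```

Run:
```python
from h import *
goal(.521,.240,.17)
im,d,ci=grab('wrist','w7')
cv2.imwrite('pics/w7b.png',cv2.resize(im[:,:,::-1],(800,600)))
```

```text
t 19.17 pos [0.6295 0.0328 0.1735] F [ 0.5 -0.1 -0.1] w 0.0726 yaw 65.8 units [ 3.62 -4.6   0.08]
```

View pics/w7b.png

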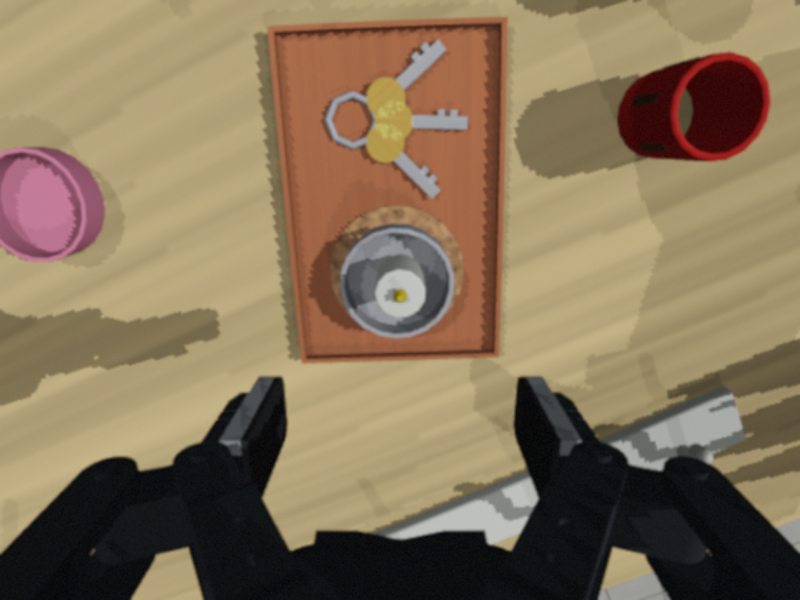

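The candle stands upright in the dish, its top centred at (401,293); dish rim centre (397,281).

Run:
```python
from h import *
z=load('w7'); f=.7
c=atz(z,401*f,293*f,.049); d=atz(z,397*f,281*f,.025); print('candle',c.round(4),'dish',d.round(4))
```

```text
candle [0.6295 0.0342 0.049 ] dish [0.6285 0.0321 0.025 ]
```

{"op": "step_arm", "data": {"steps": [{"xyz": [0.2, -0.25, 0], "turn": [0, 0, 0], "gripper": 0.7}, {"xyz": [0.4, -0.5, 0], "turn": [0, 0, 0], "gripper": 0.7}, {"xyz": [0.4, -0.5, 0], "turn": [0, 0, 0], "gripper": 0.7}, {"xyz": [0.4, -0.5, 0], "turn": [0, 0, 0], "gripper": 0.7}, {"xyz": [0.4, -0.5, 0], "turn": [0, 0, 0], "gripper": 0.7}, {"xyz": [0.4, -0.5, 0], "turn": [0, 0, 0], "gripper": 0.7}, {"xyz": [0.4, -0.5, 0], "turn": [0, 0, 0], "gripper": 0.7}, {"xyz": [0.4, -0.5, 0], "turn": [0, 0, 0], "gripper": 0.7}, {"xyz": [0.4, -0.5, 0], "turn": [0, 0, 0], "gripper": 0.7}, {"xyz": [0.2, -0.35, 0], "turn": [0, 0, 0], "gripper": 0.7}, {"xyz": [0, 0, 0], "turn": [0, 0, 0], "gripper": 0.7}, {"xyz": [0, 0, 0], "turn": [0, 0, 0], "gripper": 0.7}, {"xyz": [0, 0, 0], "turn": [0, 0, 0], "gripper": 0.7}]}}

```text
time_s: 20.3
position: [0.5204, 0.2392, 0.172]
tool_rot: [[0.409, 0.912, -0.001], [0.912, -0.409, -0.0], [-0.001, -0.001, -1.0]]
ft_force: [0.2, -0.7, -0.4]
grip_width: 0.0727
```

Run:
```python
from h import *
goal(.521,.240,.05)
im,d,ci=grab('wrist','w8')
cv2.imwrite('pics/w8b.png',cv2.resize(im[:,:,::-1],(800,600)))
```

```text
t 20.3 pos [0.5204 0.2392 0.172 ] F [ 0.2 -0.7 -0.4] w 0.0727 yaw 65.8 units [0.03 0.01 3.05]
```

View pics/w8b.png

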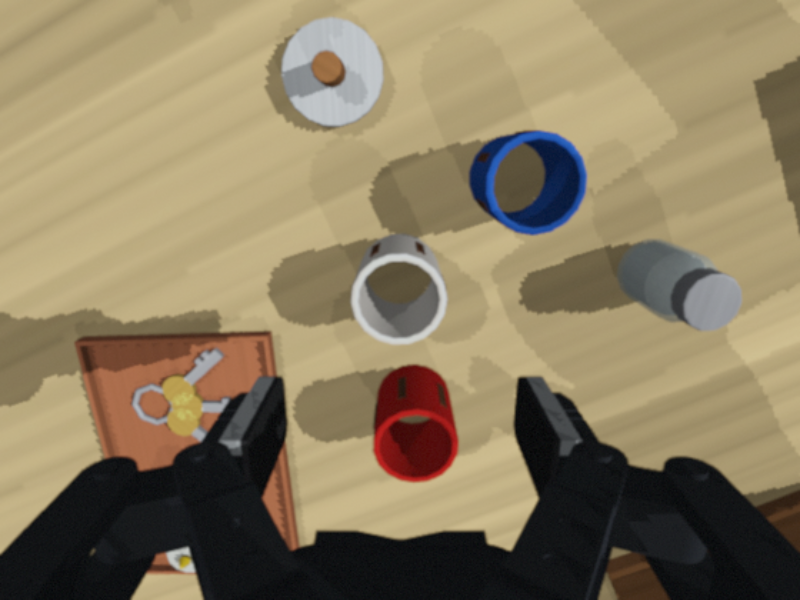

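The white shade's top rim is centred at (399,298), with blue at (535,182) and red at (416,445). The white one is the right shape and colour.

Run:
```python
from h import *
z=load('w8'); p=atz(z,399*.7,298*.7,.06); print(p.round(4))
P=cloud(z).reshape(-1,3); M=P[(np.hypot(P[:,0]-.521,P[:,1]-.24)<.035)&(P[:,2]>.053)]
print('rim',((M.min(0)+M.max(0))/2).round(4),np.ptp(M,axis=0).round(3),np.median(M[:,2]).round(4))
goal(p[0]+.001,p[1],.05)
```

```text
[0.5187 0.24   0.06  ]
rim [0.5182 0.2447 0.1513] [0.051 0.06  0.196] 0.2361
 t 20.35 pos [0.5207 0.2389 0.1721] F [ 0.5 -1.  -0.5] w 0.0725 yaw 65.8 units [ 0.02 -0.03  3.05]
```

{"op": "step_arm", "data": {"steps": [{"xyz": [0.02, -0.02, 0.2], "turn": [0, 0, 0], "gripper": 0.7}, {"xyz": [0, 0, 0.4], "turn": [0, 0, 0], "gripper": 0.7}, {"xyz": [0, 0, 0.4], "turn": [0, 0, 0], "gripper": 0.7}, {"xyz": [0, 0, 0.4], "turn": [0, 0, 0], "gripper": 0.7}, {"xyz": [0, 0, 0.4], "turn": [0, 0, 0], "gripper": 0.7}, {"xyz": [0, 0, 0.4], "turn": [0, 0, 0], "gripper": 0.7}, {"xyz": [0, 0, 0.4], "turn": [0, 0, 0], "gripper": 0.7}, {"xyz": [0, 0, 0.3], "turn": [0, 0, 0], "gripper": 0.7}, {"xyz": [0, 0, 0.15], "turn": [0, 0, 0], "gripper": 0.7}, {"xyz": [0, 0, 0], "turn": [0, 0, 0], "gripper": 0.7}, {"xyz": [0, 0, 0], "turn": [0, 0, 0], "gripper": 0.4}, {"xyz": [0, 0, 0], "turn": [0, 0, 0], "gripper": 0.3}, {"xyz": [0, 0, 0], "turn": [0, 0, 0], "gripper": 0.2}, {"xyz": [0, 0, 0], "turn": [0, 0, 0], "gripper": 0.1}, {"xyz": [0, 0, 0], "turn": [0, 0, 0], "gripper": 0}, {"xyz": [0, 0, 0], "turn": [0, 0, 0], "gripper": -0.1}, {"xyz": [0, 0, 0], "turn": [0, 0, 0], "gripper": -0.1}, {"xyz": [0, 0, 0], "turn": [0, 0, 0], "gripper": -0.1}], "squeeze": 30}}

```text
time_s: 21.85
position: [0.5204, 0.2404, 0.0516]
tool_rot: [[0.409, 0.912, 0.002], [0.912, -0.409, -0.0], [0.001, 0.001, -1.0]]
ft_force: [-0.5, -2.9, 6.5]
grip_width: 0.0499
```

{"op": "step_arm", "data": {"steps": [{"xyz": [0, 0, -0.1], "turn": [0, 0, 0], "gripper": -0.1}, {"xyz": [0, 0, -0.3], "turn": [0, 0, 0], "gripper": -0.1}, {"xyz": [0, 0, -0.5], "turn": [0, 0, 0], "gripper": -0.1}, {"xyz": [0, 0, -0.5], "turn": [0, 0, 0], "gripper": -0.1}, {"xyz": [0, 0, -0.5], "turn": [0, 0, 0], "gripper": -0.1}, {"xyz": [0, 0, -0.5], "turn": [0, 0, 0], "gripper": -0.1}, {"xyz": [0, 0, -0.5], "turn": [0, 0, 0], "gripper": -0.1}, {"xyz": [0, 0, 0], "turn": [0, 0, 0], "gripper": -0.1}, {"xyz": [0, 0, 0], "turn": [0, 0, 0], "gripper": -0.1}]}}

```text
time_s: 22.6
position: [0.5201, 0.2407, 0.167]
tool_rot: [[0.409, 0.912, 0.002], [0.912, -0.409, 0.001], [0.001, 0.001, -1.0]]
ft_force: [0.0, 0.6, -2.5]
grip_width: 0.0493
```

Run:
```python
from h import *
goal(.6295,.0325,.165)
im,d,ci=grab('wrist','w9')
cv2.imwrite('pics/w9b.png',im[:,:,::-1])
```

```text
t 22.6 pos [0.5201 0.2407 0.167 ] F [ 0.   0.6 -2.5] w 0.0493 yaw 65.8 units [-3.63  4.62  0.05]
```

View pics/w9b.png

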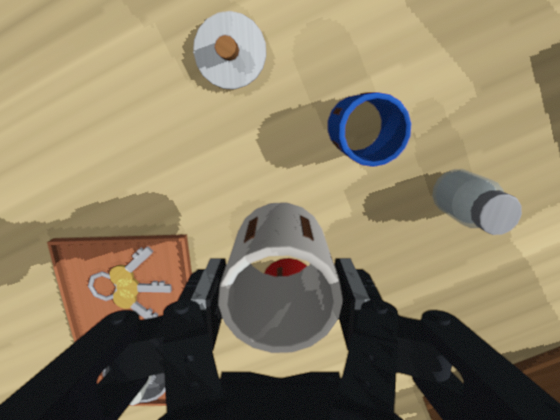

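Run:
```python
from h import *
z=load('w9'); p=atz(z,280.5,299,.1754); s=env.observe()['position']; print(p.round(4),(p-s).round(4))
```

```text
[0.5183 0.2424 0.1754] [-0.0013  0.0018  0.0096]
```

{"op": "step_arm", "data": {"steps": [{"xyz": [-0.2, 0.25, 0], "turn": [0, 0, 0], "gripper": -0.1}, {"xyz": [-0.4, 0.5, 0], "turn": [0, 0, 0], "gripper": -0.1}, {"xyz": [-0.4, 0.5, 0], "turn": [0, 0, 0], "gripper": -0.1}, {"xyz": [-0.4, 0.5, 0], "turn": [0, 0, 0], "gripper": -0.1}, {"xyz": [-0.4, 0.5, 0], "turn": [0, 0, 0], "gripper": -0.1}, {"xyz": [-0.4, 0.5, 0], "turn": [0, 0, 0], "gripper": -0.1}, {"xyz": [-0.4, 0.5, 0], "turn": [0, 0, 0], "gripper": -0.1}, {"xyz": [-0.4, 0.5, 0], "turn": [0, 0, 0], "gripper": -0.1}, {"xyz": [-0.4, 0.5, 0], "turn": [0, 0, 0], "gripper": -0.1}, {"xyz": [-0.2, 0.35, 0], "turn": [0, 0, 0], "gripper": -0.1}, {"xyz": [0, 0, 0], "turn": [0, 0, 0], "gripper": -0.1}, {"xyz": [0, 0, 0], "turn": [0, 0, 0], "gripper": -0.1}, {"xyz": [0, 0, 0], "turn": [0, 0, 0], "gripper": -0.1}]}}

```text
time_s: 23.73
position: [0.6284, 0.034, 0.1655]
tool_rot: [[0.409, 0.912, -0.002], [0.912, -0.409, 0.0], [-0.0, -0.002, -1.0]]
ft_force: [0.4, -0.0, -1.0]
grip_width: 0.0499
```

Run:
```python
from h import *
goal(.63,.0325,.07)
```

```text
t 23.73 pos [0.6284 0.034  0.1655] F [ 0.4 -0.  -1. ] w 0.0499 yaw 65.8 units [-0.02  0.06  2.39]
```

{"op": "step_arm", "data": {"steps": [{"xyz": [-0.05, 0.07, 0.1], "turn": [0, 0, 0], "gripper": -0.1}, {"xyz": [0, 0, 0.3], "turn": [0, 0, 0], "gripper": -0.1}, {"xyz": [0, 0, 0.3], "turn": [0, 0, 0], "gripper": -0.1}, {"xyz": [0, 0, 0.3], "turn": [0, 0, 0], "gripper": -0.1}, {"xyz": [0, 0, 0.3], "turn": [0, 0, 0], "gripper": -0.1}, {"xyz": [0, 0, 0.3], "turn": [0, 0, 0], "gripper": -0.1}, {"xyz": [0, 0, 0.2], "turn": [0, 0, 0], "gripper": -0.1}, {"xyz": [0, 0, 0.2], "turn": [0, 0, 0], "gripper": -0.1}, {"xyz": [0, 0, 0.2], "turn": [0, 0, 0], "gripper": -0.1}, {"xyz": [0, 0, 0.1], "turn": [0, 0, 0], "gripper": -0.1}, {"xyz": [0, 0, 0.1], "turn": [0, 0, 0], "gripper": -0.1}, {"xyz": [0, 0, 0], "turn": [0, 0, 0], "gripper": -0.1}, {"xyz": [0, 0, 0], "turn": [0, 0, 0], "gripper": -0.1}, {"xyz": [0, 0, 0], "turn": [0, 0, 0], "gripper": -0.1}]}}

```text
time_s: 24.9
position: [0.631, 0.0308, 0.071]
tool_rot: [[0.409, 0.912, 0.001], [0.912, -0.409, -0.0], [0.0, 0.001, -1.0]]
ft_force: [0.9, 0.4, -1.3]
grip_width: 0.0498
```

{"op": "step_arm", "data": {"steps": [{"xyz": [0, -0.02, 0.07], "turn": [0, 0, 0], "gripper": -0.1}, {"xyz": [0, 0, 0.06], "turn": [0, 0, 0], "gripper": -0.1}, {"xyz": [0, 0, 0.05], "turn": [0, 0, 0], "gripper": -0.1}, {"xyz": [0, 0, 0.03], "turn": [0, 0, 0], "gripper": -0.1}, {"xyz": [0, 0, 0.03], "turn": [0, 0, 0], "gripper": -0.1}, {"xyz": [0, 0, 0.01], "turn": [0, 0, 0], "gripper": -0.1}, {"xyz": [0, 0, 0], "turn": [0, 0, 0], "gripper": -0.1}, {"xyz": [0, 0, 0], "turn": [0, 0, 0], "gripper": -0.1}, {"xyz": [0, 0, 0], "turn": [0, 0, 0], "gripper": -0.1}]}}

```text
time_s: 25.65
position: [0.6299, 0.0312, 0.0607]
tool_rot: [[0.409, 0.912, 0.0], [0.912, -0.409, -0.0], [-0.0, 0.0, -1.0]]
ft_force: [-2.1, 0.2, 1.2]
grip_width: 0.0496
```

{"op": "step_arm", "data": {"steps": [{"xyz": [0, 0, 0.01], "turn": [0, 0, 0], "gripper": -0.1}, {"xyz": [0, 0, 0], "turn": [0, 0, 0], "gripper": -0.1}, {"xyz": [0, 0, 0], "turn": [0, 0, 0], "gripper": 0.2}, {"xyz": [0, 0, 0], "turn": [0, 0, 0], "gripper": 0.3}, {"xyz": [0, 0, 0], "turn": [0, 0, 0], "gripper": 0.4}, {"xyz": [0, 0, 0], "turn": [0, 0, 0], "gripper": 0.5}, {"xyz": [0, 0, 0], "turn": [0, 0, 0], "gripper": 0.6}, {"xyz": [0, 0, 0], "turn": [0, 0, 0], "gripper": 0.6}, {"xyz": [0, 0, -0.1], "turn": [0, 0, 0], "gripper": 0.6}, {"xyz": [0, 0, -0.2], "turn": [0, 0, 0], "gripper": 0.6}, {"xyz": [0, 0, -0.4], "turn": [0, 0, 0], "gripper": 0.6}, {"xyz": [0, 0, -0.5], "turn": [0, 0, 0], "gripper": 0.6}, {"xyz": [0, 0, -0.5], "turn": [0, 0, 0], "gripper": 0.6}, {"xyz": [0, 0, -0.5], "turn": [0, 0, 0], "gripper": 0.6}, {"xyz": [0, 0, -0.5], "turn": [0, 0, 0], "gripper": 0.6}, {"xyz": [0, 0, -0.2], "turn": [0, 0, 0], "gripper": 0.6}, {"xyz": [0, 0, 0], "turn": [0, 0, 0], "gripper": 0.6}, {"xyz": [0, 0, 0], "turn": [0, 0, 0], "gripper": 0.6}]}}

```text
time_s: 27.15
position: [0.6298, 0.0312, 0.1759]
tool_rot: [[0.409, 0.912, -0.0], [0.912, -0.409, 0.0], [-0.0, -0.0, -1.0]]
ft_force: [0.1, 0.5, -0.6]
grip_width: 0.0683
```

Run:
```python
from h import *
goal(.401,.254,.17)
im,d,ci=grab('wrist','w10')
cv2.imwrite('pics/w10b.png',cv2.resize(im[:,:,::-1],(800,600)))
```

```text
t 27.15 pos [0.6298 0.0312 0.1759] F [ 0.1  0.5 -0.6] w 0.0683 yaw 65.8 units [ 2.74 -7.5   0.15]
```

View pics/w10b.png

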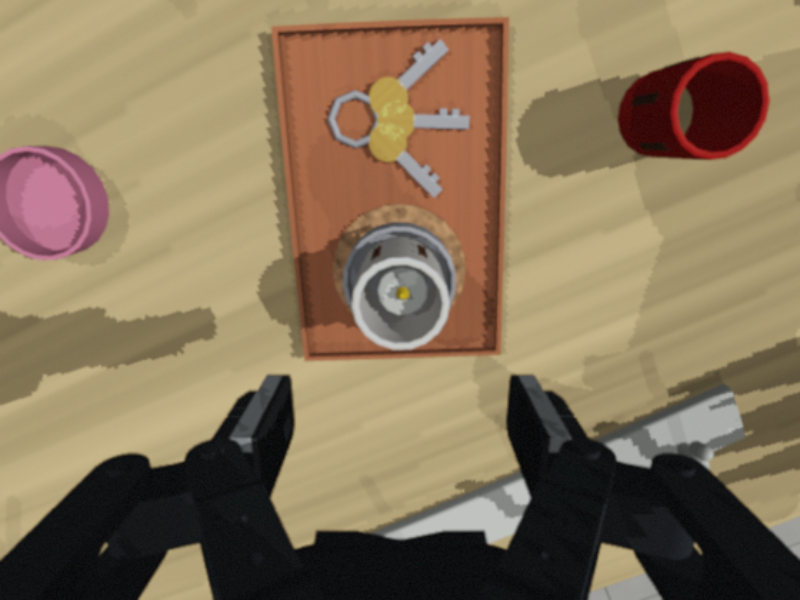

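The shade stands in the dish around the candle, top rim centred at (402,303). On to the lid.

Run:
```python
from h import *
z=load('w10'); print('shade',atz(z,402.5*.7,303.5*.7,.069).round(4),'rim z',[atd(z,u*.7,v*.7)[2].round(4) for u,v in((356,303),(449,303),(402,347))])
```

```text
shade [0.63   0.0332 0.069 ] rim z [np.float64(0.0692), np.float64(0.0235), np.float64(0.0686)]
```

{"op": "step_arm", "data": {"steps": [{"xyz": [0.1, -0.25, 0], "turn": [0, 0, 0], "gripper": 0.2}, {"xyz": [0.2, -0.55, 0], "turn": [0, 0, 0], "gripper": 0.2}, {"xyz": [0.2, -0.55, 0], "turn": [0, 0, 0], "gripper": 0.2}, {"xyz": [0.2, -0.55, 0], "turn": [0, 0, 0], "gripper": 0.2}, {"xyz": [0.2, -0.55, 0], "turn": [0, 0, 0], "gripper": 0.2}, {"xyz": [0.2, -0.55, 0], "turn": [0, 0, 0], "gripper": 0.2}, {"xyz": [0.2, -0.55, 0], "turn": [0, 0, 0], "gripper": 0.2}, {"xyz": [0.2, -0.55, 0], "turn": [0, 0, 0], "gripper": 0.2}, {"xyz": [0.2, -0.55, 0], "turn": [0, 0, 0], "gripper": 0}, {"xyz": [0.2, -0.55, 0], "turn": [0, 0, 0], "gripper": 0}, {"xyz": [0.2, -0.55, 0], "turn": [0, 0, 0], "gripper": 0}, {"xyz": [0.2, -0.55, 0], "turn": [0, 0, 0], "gripper": 0}, {"xyz": [0.2, -0.55, 0], "turn": [0, 0, 0], "gripper": 0}, {"xyz": [0.2, -0.5, 0], "turn": [0, 0, 0], "gripper": 0}, {"xyz": [0.1, -0.15, 0], "turn": [0, 0, 0], "gripper": 0}, {"xyz": [0, 0, 0], "turn": [0, 0, 0], "gripper": 0}, {"xyz": [0, 0, 0], "turn": [0, 0, 0], "gripper": 0}, {"xyz": [0, 0, 0], "turn": [0, 0, 0], "gripper": 0}]}}

```text
time_s: 28.7
position: [0.4026, 0.2557, 0.1759]
tool_rot: [[0.41, 0.912, -0.0], [0.912, -0.41, -0.0], [-0.0, -0.0, -1.0]]
ft_force: [-0.2, 0.1, 0.3]
grip_width: 0.0427
```

Run:
```python
from h import *
goal(.401,.254,.035)
im,d,ci=grab('wrist','w11')
cv2.imwrite('pics/w11b.png',cv2.resize(im[:,:,::-1],(800,600)))
```

```text
t 28.7 pos [0.4026 0.2557 0.1759] F [-0.2  0.1  0.3] w 0.0427 yaw 65.8 units [-0.05 -0.02  3.52]
```

View pics/w11b.png

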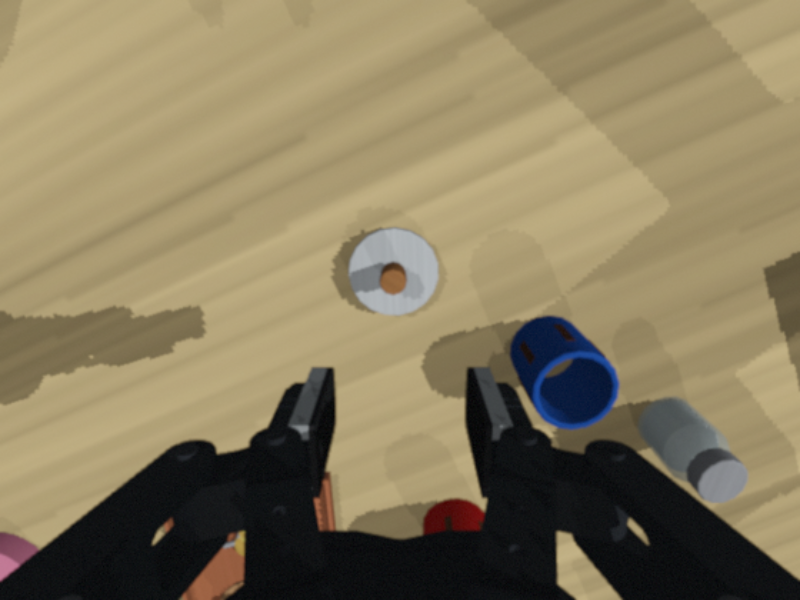

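Lid disc centre at (394,271), knob top at (393,279); nothing within the finger path.

Run:
```python
from h import *
z=load('w11'); a=atz(z,394*.7,271.5*.7,.012); b=atz(z,393*.7,279*.7,.034); print(a.round(4),b.round(4),[atd(z,u*.7,v*.7)[2].round(4) for u,v in((393,279),(370,250),(420,300))])
p=(a+b)/2; goal(p[0]+.001,p[1]-.001,.0355)
```

```text
[0.3988 0.254  0.012 ] [0.3976 0.2542 0.034 ] [np.float64(0.0341), np.float64(0.0125), np.float64(0.0134)]
 t 28.75 pos [0.4027 0.2556 0.1759] F [-0.  -0.6  1.2] w 0.0425 yaw 65.8 units [-0.09 -0.05  3.51]
```

{"op": "step_arm", "data": {"steps": [{"xyz": [-0.09, -0.05, 0.3], "turn": [0, 0, 0], "gripper": 0}, {"xyz": [0, 0, 0.4], "turn": [0, 0, 0], "gripper": 0}, {"xyz": [0, 0, 0.4], "turn": [0, 0, 0], "gripper": 0}, {"xyz": [0, 0, 0.4], "turn": [0, 0, 0], "gripper": 0}, {"xyz": [0, 0, 0.4], "turn": [0, 0, 0], "gripper": 0}, {"xyz": [0, 0, 0.4], "turn": [0, 0, 0], "gripper": 0}, {"xyz": [0, 0, 0.4], "turn": [0, 0, 0], "gripper": 0}, {"xyz": [0, 0, 0.4], "turn": [0, 0, 0], "gripper": -0.2}, {"xyz": [0, 0, 0.2], "turn": [0, 0, 0], "gripper": -0.2}, {"xyz": [0, 0, 0.15], "turn": [0, 0, 0], "gripper": -0.2}, {"xyz": [0, 0, 0], "turn": [0, 0, 0], "gripper": -0.2}, {"xyz": [0, 0, 0], "turn": [0, 0, 0], "gripper": -0.3}, {"xyz": [0, 0, 0], "turn": [0, 0, 0], "gripper": -0.4}, {"xyz": [0, 0, 0], "turn": [0, 0, 0], "gripper": -0.5}, {"xyz": [0, 0, 0], "turn": [0, 0, 0], "gripper": -0.6}, {"xyz": [0, 0, 0], "turn": [0, 0, 0], "gripper": -0.7}, {"xyz": [0, 0, 0], "turn": [0, 0, 0], "gripper": -0.9}, {"xyz": [0, 0, 0], "turn": [0, 0, 0], "gripper": -0.9}, {"xyz": [0, 0, 0], "turn": [0, 0, 0], "gripper": -0.9}], "squeeze": 30}}

```text
time_s: 30.33
position: [0.399, 0.2538, 0.0387]
tool_rot: [[0.409, 0.912, 0.001], [0.912, -0.409, 0.0], [0.001, 0.001, -1.0]]
ft_force: [-0.6, -1.1, 6.4]
grip_width: 0.0145
```

{"op": "step_arm", "data": {"steps": [{"xyz": [0, 0, -0.1], "turn": [0, 0, 0], "gripper": -0.9}, {"xyz": [0, 0, -0.3], "turn": [0, 0, 0], "gripper": -0.9}, {"xyz": [0, 0, -0.5], "turn": [0, 0, 0], "gripper": -0.9}, {"xyz": [0, 0, -0.5], "turn": [0, 0, 0], "gripper": -0.9}, {"xyz": [0, 0, -0.5], "turn": [0, 0, 0], "gripper": -0.9}, {"xyz": [0, 0, -0.5], "turn": [0, 0, 0], "gripper": -0.9}, {"xyz": [0, 0, -0.5], "turn": [0, 0, 0], "gripper": -0.9}, {"xyz": [0, 0, -0.5], "turn": [0, 0, 0], "gripper": -0.9}, {"xyz": [0, 0, 0], "turn": [0, 0, 0], "gripper": -0.9}, {"xyz": [0, 0, 0], "turn": [0, 0, 0], "gripper": -0.9}]}}

```text
time_s: 31.17
position: [0.3988, 0.2538, 0.1746]
tool_rot: [[0.409, 0.912, 0.001], [0.912, -0.409, 0.001], [0.001, 0.001, -1.0]]
ft_force: [-0.6, -0.6, -0.9]
grip_width: 0.0143
```

Run:
```python
from h import *
goal(.6305,.032,.17)
im,d,ci=grab('wrist','w12')
cv2.imwrite('pics/w12b.png',im[:,:,::-1])
```

```text
t 31.17 pos [0.3988 0.2538 0.1746] F [-0.6 -0.6 -0.9] w 0.0143 yaw 65.8 units [-2.69  7.55  0.12]
```

View pics/w12b.png

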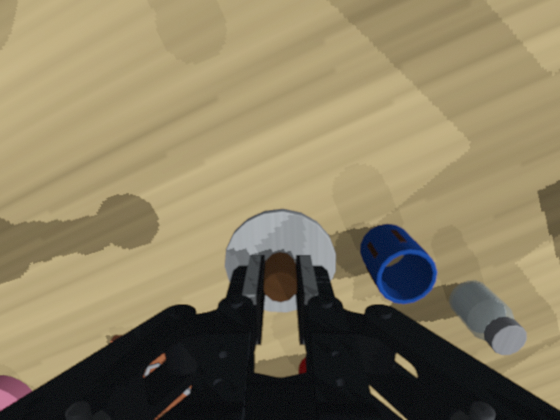

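The lid is held level; disc centre about (281,261).

Run:
```python
from h import *
z=load('w12'); p=atz(z,281,261,.148); s=env.observe()['position']; print(p.round(4),(p-s).round(4))
```

```text
[0.3979 0.2555 0.148 ] [-0.0005  0.0019 -0.0257]
```

{"op": "step_arm", "data": {"steps": [{"xyz": [-0.1, 0.25, 0], "turn": [0, 0, 0], "gripper": -0.9}, {"xyz": [-0.2, 0.55, 0], "turn": [0, 0, 0], "gripper": -0.9}, {"xyz": [-0.2, 0.55, 0], "turn": [0, 0, 0], "gripper": -0.9}, {"xyz": [-0.2, 0.55, 0], "turn": [0, 0, 0], "gripper": -0.9}, {"xyz": [-0.2, 0.55, 0], "turn": [0, 0, 0], "gripper": -0.9}, {"xyz": [-0.2, 0.55, 0], "turn": [0, 0, 0], "gripper": -0.9}, {"xyz": [-0.2, 0.55, 0], "turn": [0, 0, 0], "gripper": -0.9}, {"xyz": [-0.2, 0.55, 0], "turn": [0, 0, 0], "gripper": -0.9}, {"xyz": [-0.2, 0.55, 0], "turn": [0, 0, 0], "gripper": -0.9}, {"xyz": [-0.2, 0.55, 0], "turn": [0, 0, 0], "gripper": -0.9}, {"xyz": [-0.2, 0.55, 0], "turn": [0, 0, 0], "gripper": -0.9}, {"xyz": [-0.2, 0.55, 0], "turn": [0, 0, 0], "gripper": -0.9}, {"xyz": [-0.2, 0.55, 0], "turn": [0, 0, 0], "gripper": -0.9}, {"xyz": [-0.2, 0.45, 0], "turn": [0, 0, 0], "gripper": -0.9}, {"xyz": [-0.1, 0.2, 0], "turn": [0, 0, 0], "gripper": -0.9}, {"xyz": [0, 0, 0], "turn": [0, 0, 0], "gripper": -0.9}, {"xyz": [0, 0, 0], "turn": [0, 0, 0], "gripper": -0.9}, {"xyz": [0, 0, 0], "turn": [0, 0, 0], "gripper": -0.9}]}}

```text
time_s: 32.72
position: [0.6259, 0.0294, 0.1738]
tool_rot: [[0.409, 0.913, -0.001], [0.913, -0.409, 0.0], [-0.0, -0.001, -1.0]]
ft_force: [-0.1, -0.5, 0.5]
grip_width: 0.0143
```

Run:
```python
from h import *
goal(.6305,.032,.111)
```

```text
t 32.72 pos [0.6259 0.0294 0.1738] F [-0.1 -0.5  0.5] w 0.0143 yaw 65.9 units [0.11 0.08 1.57]
```

{"op": "step_arm", "data": {"steps": [{"xyz": [0.1, 0.08, 0.1], "turn": [0, 0, 0], "gripper": -0.9}, {"xyz": [0, 0, 0.3], "turn": [0, 0, 0], "gripper": -0.9}, {"xyz": [0, 0, 0.3], "turn": [0, 0, 0], "gripper": -0.9}, {"xyz": [0, 0, 0.3], "turn": [0, 0, 0], "gripper": -0.9}, {"xyz": [0, 0, 0.3], "turn": [0, 0, 0], "gripper": -0.9}, {"xyz": [0, 0, 0.2], "turn": [0, 0, 0], "gripper": -0.9}, {"xyz": [0, 0, 0.05], "turn": [0, 0, 0], "gripper": -0.9}, {"xyz": [0, 0, 0], "turn": [0, 0, 0], "gripper": -0.9}, {"xyz": [0, 0, 0], "turn": [0, 0, 0], "gripper": -0.9}, {"xyz": [0, 0, 0], "turn": [0, 0, 0], "gripper": -0.9}]}}

```text
time_s: 33.55
position: [0.6316, 0.0312, 0.113]
tool_rot: [[0.409, 0.912, 0.001], [0.912, -0.409, -0.0], [0.0, 0.001, -1.0]]
ft_force: [0.1, -0.0, -0.4]
grip_width: 0.0146
```

{"op": "step_arm", "data": {"steps": [{"xyz": [0, -0.02, 0.06], "turn": [0, 0, 0], "gripper": -0.9}, {"xyz": [0, 0, 0.06], "turn": [0, 0, 0], "gripper": -0.9}, {"xyz": [0, 0, 0.05], "turn": [0, 0, 0], "gripper": -0.9}, {"xyz": [0, 0, 0.05], "turn": [0, 0, 0], "gripper": -0.9}, {"xyz": [0, 0, 0.03], "turn": [0, 0, 0], "gripper": -0.9}, {"xyz": [0, 0, 0.02], "turn": [0, 0, 0], "gripper": -0.9}, {"xyz": [0, 0, 0], "turn": [0, 0, 0], "gripper": -0.9}, {"xyz": [0, 0, 0], "turn": [0, 0, 0], "gripper": -0.9}, {"xyz": [0, 0, 0], "turn": [0, 0, 0], "gripper": -0.9}]}}

```text
time_s: 34.3
position: [0.6306, 0.0314, 0.1017]
tool_rot: [[0.409, 0.912, 0.0], [0.912, -0.409, -0.0], [0.0, 0.0, -1.0]]
ft_force: [-0.9, 0.5, 4.2]
grip_width: 0.0146
```

Contact at 4 N, at exactly the height expected for the lid fully home. Release and rise.

{"op": "step_arm", "data": {"steps": [{"xyz": [0, 0, 0], "turn": [0, 0, 0], "gripper": -0.5}, {"xyz": [0, 0, 0], "turn": [0, 0, 0], "gripper": -0.4}, {"xyz": [0, 0, 0], "turn": [0, 0, 0], "gripper": -0.3}, {"xyz": [0, 0, 0], "turn": [0, 0, 0], "gripper": -0.2}, {"xyz": [0, 0, 0], "turn": [0, 0, 0], "gripper": 0}, {"xyz": [0, 0, 0], "turn": [0, 0, 0], "gripper": 0}, {"xyz": [0, 0, -0.1], "turn": [0, 0, 0], "gripper": 0}, {"xyz": [0, 0, -0.2], "turn": [0, 0, 0], "gripper": 0}, {"xyz": [0, 0, -0.4], "turn": [0, 0, 0], "gripper": 0}, {"xyz": [0, 0, -0.5], "turn": [0, 0, 0], "gripper": 0}, {"xyz": [0, 0, -0.5], "turn": [0, 0, 0], "gripper": 0}, {"xyz": [0, -0.5, -0.5], "turn": [0, 0, 0], "gripper": 0}, {"xyz": [0, -0.5, -0.3], "turn": [0, 0, 0], "gripper": 0}, {"xyz": [0, -0.5, 0], "turn": [0, 0, 0], "gripper": 0}, {"xyz": [0, -0.5, 0], "turn": [0, 0, 0], "gripper": 0}, {"xyz": [0, -0.5, 0], "turn": [0, 0, 0], "gripper": 0}, {"xyz": [0, -0.5, 0], "turn": [0, 0, 0], "gripper": 0}, {"xyz": [0, -0.5, 0], "turn": [0, 0, 0], "gripper": 0}, {"xyz": [0, 0, 0], "turn": [0, 0, 0], "gripper": 0}, {"xyz": [0, 0, 0], "turn": [0, 0, 0], "gripper": 0}]}}

```text
time_s: 35.97
position: [0.5027, 0.089, 0.2024]
tool_rot: [[0.409, 0.913, 0.002], [0.913, -0.409, -0.0], [0.001, 0.002, -1.0]]
ft_force: [0.5, -0.6, 0.1]
grip_width: 0.0428
```

Run:
```python
from h import *
goal(.6305,.032,.17)
b,_,_=grab('scene','s2'); a,_,_=grab('top','top2')
z=load('s2'); P=cloud(z).reshape(-1,3); t=load('top2'); Q=cloud(t).reshape(-1,3)
for n,X in(('scene',P),('top',Q)):
    M=X[np.hypot(X[:,0]-.63,X[:,1]-.032)<.03]
    D=M[(M[:,2]>.07)&(M[:,2]<.08)]; K=M[(M[:,2]>.088)&(M[:,2]<.12)]
    print(n,'disc',np.median(D,0).round(4) if len(D) else '',((D.min(0)+D.max(0))/2).round(4) if len(D) else '',np.ptp(D,axis=0).round(3) if len(D) else '','knob',np.median(K,0).round(4) if len(K) else '')
c=lambda a,x,y,w,h: cv2.resize(a[y:y+h,x:x+w,::-1],(400,600),interpolation=cv2.INTER_CUBIC)
cv2.imwrite('pics/fin.png',np.hstack([c(b,270,160,80,120),c(a,210,110,120,180)]))
```

```text
t 35.97 pos [0.5027 0.089  0.2024] F [ 0.5 -0.6  0.1] w 0.0428 yaw 65.9 units [0.01 3.5  0.82]
scene disc [0.6347 0.0248 0.0747] [0.6305 0.0312 0.0749] [0.054 0.057 0.01 ] knob [0.6317 0.0295 0.0956]
top disc [0.6296 0.0303 0.0743] [0.6307 0.0314 0.0749] [0.054 0.053 0.01 ] knob [0.6306 0.0312 0.0956]
```

View pics/fin.png

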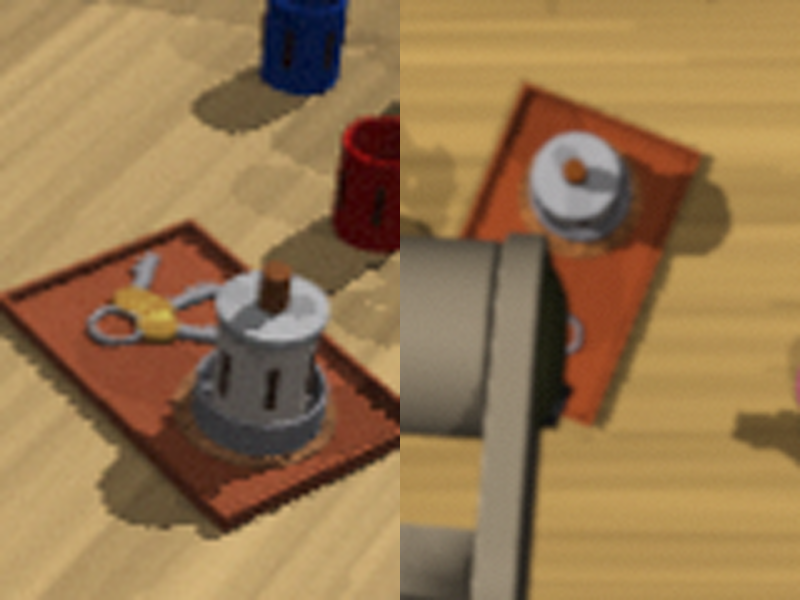

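The lantern stands complete: lid level at (273,305), shade down inside the dish, dish on the pad, keys as they were. The disc measures 0.0747 m against 0.075 m expected. I'm handing it in.

```bash
python3 -c "
from h import *
print(order.close_job())"
```

```text
the job is handed in; nothing more can be done
None
```

The lantern is assembled on the tray's cork pad and handed in at about 36 s, in the order asked: steel dish, short candle, white shade, lid. I set each part down at light contact (about 6 N or less) and let go before fetching the next.

**Last checks:**
- **Dish:** it was within about 1 mm of the pad's centre when I set it down.
- **Candle:** it stood upright, about 2 mm off the dish's centre.
- **Shade:** it stands down inside the dish, with its rim at 0.069 m as expected.
- **Lid:** it is level and fully home. The disc top measured about 0.0745 m in both fixed cameras, against 0.075 m expected.
- **Other things:** I touched none of them. The keys and the blue and red shades looked as before in the last picture. I did not check the tall candle, shaker, doorstop, clip or pink dish again at the end.

No check failed. The wrist camera and the arm's own position differed by 1–2 mm, which is within the stated calibration.

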